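# Load a cookie tin into the push-back lane past its spring pawls

## Task

Load the loose cookie tin into the push-back lane behind the tin already there: lay it lengthwise on the loading apron, lid up, then push it up the rollers under the deck until both spring pawls snap shut behind it and it can no longer roll back. Do not ram the row against the back stop, and leave the tape dispenser where it stands.

Things in the scene. Friction and masses are not known exactly. Their poses are not given: they have to be found in the camera images.
- tin_center (a point): centre of the loose cookie tin, a plain metal box with a pressed lid standing on the table: 90 mm long (own x), 60 mm wide (own y), 55 mm high (own z, up through the lid); weighs 0.2 to 0.5 kg. It is the same either way round
- lane: sloping lane of the metal rack. Origin on the loading apron's surface, mid-width, at the inner face of its lower lip, 40 mm above the table; x up the lane (15 degrees above level), y to the left, z square to its surface. Lip 9 mm high, 104 mm wide. Plain apron to x = 92 mm, then free-turning rollers level with it to x = 350 mm: a tin let go there rolls down to the pawls or the lip
- apron_center (a point): point on the apron 46 mm up the lane from the lip, axes as the lane: where the middle of a tin laid against the lip comes. Two side rails, 46 mm high and 66 mm apart inside, begin beyond it with a mouth flaring to 90 mm. Rails, pawls and back stop are one frame, clamped anywhere in a 28 mm slot, not reported: the mouth starts 66 to 94 mm, the pawl tips lie 135 to 163 mm up the lane from the lip
- deck_edge (a point): middle of the front edge of the rack's level deck, on its underside, 225 mm above the table and 130 mm (level) beyond the lip; 154 mm wide. It covers all the lane beyond, and a box stands on it to 295 mm above the table, so an upright tool cannot follow the tin; lean it back toward the robot
- pawl_left (a joint): sprung pawl in the left rail, rad: 0 shut (tip 15 mm inside the rail), about 0.28 while a tin holds it open; it springs back when the tin's rear is past the tip. 45 mm long, 12 to 32 mm above the lane. Forcing the tin's nose between the pawls takes up to 20 N, then little; after the click 12 mm of free travel remain before the two tins meet the back stop, 192 mm beyond the tips
- pawl_right (a joint): the same for the pawl in the right rail
- tape_dispenser: heavy tape dispenser standing loose on the table, 176 x 58 x 101 mm, origin at the centre of its underside, long along its own x
- tin_stored (a joint): an equal tin already in the lane, m it has been pushed up from the pawls: 0 where it starts, resting on the pawls; 0.090 when the new tin has just taken its place; 0.102 against the back stop. Left alone it rolls back down
Mind the look-alikes: they are no part of the job. What is shaped like the part that bears tin_center but purple is not meant.

How it is judged:
By the outcome, as a careful person would: the job done as asked, in the order asked, and still so for the second after the job is handed in, with the robot touching nothing.
It also fails if it takes over 67 s, if anything falls off the work surface, if the arm or the gripper's body presses on something with over 40 N, if the wrist force passes 120 N, or if a joint passes its speed limit or range.

## Robot

A 6-joint arm with a two-finger parallel gripper is mounted at the origin on a cart in front of the work surface, level with it; the furniture and walls round the work are solid. World frame = base frame: x ahead of the robot, y to its left, z up, the work surface at z = 0. Lengths are in m, angles in rad, forces in N, time in s.
With the tool pointing down it reaches from about 0.4 to 0.825 m from the base axis. Payload 7 kg.
Tool frame: the origin (TCP) lies midway between the tips of the shut fingers; the grasp point (between the pads) lies 19 mm behind it; y points along the fingers, z is the direction in which the jaws open and shut, and the axes are right-handed (so a half turn about y gives the same grasp; the last joint's range is limited). The gripper opens to 88 mm and grips with 3 to 60 N. Pads are 19 mm wide; open, the fingers measure 130 mm over their backs; the gripper's body (78 mm by 193 mm) begins 47 mm behind the grasp point.
Start: joints at [1.57, 0.359, 0.012, 0, -1.224, -0.288], TCP at [0.192, 0.647, 0.227] pointing down, gripper open.
Joint ranges: [-3.07, 3.07], [-1.43, 2.12], [-1.02, 1.25], [-3.03, 1.67], [-3.05, -0], [-3.03, 3.03]. Speed limits (rad/s): [2.39, 2.39, 3.01, 3.14, 3.14, 3.14].

## Interface

Orientations are given as [roll, pitch, yaw] about the fixed x, y, z axes, in that order (R = Rz(yaw) Ry(pitch) Rx(roll)).
In Python, from station import arm gives the robot as it stands.
- The arm moves only by the tool move_arm, never from a script. Its argument "deltas" is a list of rows, each an object with "dp": the shift along the tool's x, y, z in mm, a list of three; "rotation": the turn, a rotation vector about the tool's x, y, z in degrees, a list of three. A call has 1 to 5 rows; each row shifts and turns the pose as measured when the row begins, along the tool's axes as they then stand; what a row does not reach is not made up. A row lasts 1/12 s, in which the tool goes at most 41.7 mm and 7.16 degrees, less where a joint would pass 70% of its speed; a pose out of reach is approached as far as the arm can. A call is refused whole if a number of a shift passes 41.7 or a number of a turn 7.16, either way. A call with a gripper value outside its range is refused whole. "jaw" is the closure in counts, from 0 (fully open) to 255 (shut), set as the call begins (left out, the last holds). The fingers move at their own pace and stop on an object; "squeeze" is the grip in N (left out, the last holds). Time passes only in rows, so rows that do not move let the fingers close. It gives the time, the measured TCP pose, the force and the opening at its end, in the units of the state.
- arm.get_state(): the state, without advancing time (a new reading comes with each control period).
- arm.grab_frame(name): name is "side" or "top"; returns a dict with "pixels" (400x640x3 uint8, red, green, blue), "z_map" (400x640 float32, m along the optical axis (not along the pixel's ray), 0 where there is no reading), "fx", "fy", "cx", "cy" (pixels), "k1" (the pictures are not rectified: a ray, as slopes to the right and down, at radius r is drawn at 1 + k1 r^2 times it, then the intrinsics apply), "cam_to_world" (4x4, takes a point from camera to world coordinates). Camera axes: x right, y down, z forward; pixel columns grow to the right and rows downward; lengths in m; the calibration is good to about 2 mm. A picture is of the moment at which its call begins.
- arm.job_done(): hands the job in, once; it reports no verdict.
The state is a dict: "t": time; "q": joint angles; "qd": joint speeds; "joint_efforts": joint torques, N m; "eef_pos": TCP position; "ee_rot": TCP orientation; "force": force on the tool from outside, world axes, zero at the start; "moment": the same for the moment, N m; "width": finger opening in m.
Only numpy, scipy, OpenCV 4.12 (cv2) and the standard library are available. Lean on these libraries where they do the work, as an engineer would, in place of code of your own. Each camera call takes 0.05 s, during which the arm holds its last target.

## Working session

There is one attempt and no reset: what is moved stays moved. The work goes in short steps, Python scripts to look and compute and a tool call to move; the robot and the scene stay as the last step left them, time stands still between calls to the robot, and variables do not carry over. Pictures are saved under pics/ and viewed, and the job is handed in when it is done.

Besides the shell and the picture viewer there is one more tool, called after "Call:" as name(argument=value, ...) on one line, values as JSON. move_arm: Moves the arm, as the interface text tells. Its arguments: {"type":"object","properties":{"deltas":{"type":"array","items":{"type":"object","properties":{"dp":{"type":"array","items":{"type":"number"}},"rotation":{"type":"array","items":{"type":"number"}}}}},"jaw":{"type":"number"},"squeeze":{"type":"number"}},"required":["deltas"]}

```bash
mkdir -p pics; ls
cat > h.py <<'E'
import numpy as np, cv2, pickle
from station import arm
def grab(n,tag):
    f=arm.grab_frame(n); pickle.dump(f,open(f'pics/{tag}.pkl','wb'))
    cv2.imwrite(f'pics/{tag}.png',f['pixels'][:,:,::-1]); return f
def load(tag): return pickle.load(open(f'pics/{tag}.pkl','rb'))
def crop(tag,u0,v0,u1,v1,s,out):
    im=cv2.imread(f'pics/{tag}.png')[v0:v1,u0:u1]
    cv2.imwrite(f'pics/{out}.png',cv2.resize(im,None,fx=s,fy=s,interpolation=cv2.INTER_CUBIC))
def K(f): return np.array([[f['fx'],0,f['cx']],[0,f['fy'],f['cy']],[0,0,1.]]),np.array([f['k1'],0,0,0.])
def pts(f,uv,z=None):
    k,d=K(f); uv=np.array(uv,float).reshape(-1,2)
    n=cv2.undistortPoints(uv.reshape(-1,1,2),k,d).reshape(-1,2)
    if z is None: z=np.array([f['z_map'][int(round(v)),int(round(u))] for u,v in uv])
    P=np.c_[n*np.reshape(z,(-1,1)),np.ones(len(uv))*z]
    T=np.array(f['cam_to_world']); return P@T[:3,:3].T+T[:3,3]
def cloud(f):
    v,u=np.mgrid[0:400,0:640]; uv=np.c_[u.ravel(),v.ravel()]
    P=pts(f,uv,f['z_map'].ravel()); P[f['z_map'].ravel()<=0]=np.nan
    return P.reshape(400,640,3)
def onplane(f,uv,h):
    a=pts(f,uv,np.ones(len(uv))); c=np.array(f['cam_to_world'])[:3,3]; d=a-c
    return c+d*((h-c[2])/d[:,2])[:,None]
def proj(f,P):
    T=np.linalg.inv(np.array(f['cam_to_world'])); k,d=K(f)
    return cv2.projectPoints(np.array(P,float).reshape(-1,1,3),cv2.Rodrigues(T[:3,:3])[0],T[:3,3],k,d)[0].reshape(-1,2)
E
python3 - <<'E'
from h import *
for n in('side','top'):
    f=grab(n,n+'0'); print(n,f['fx'],f['k1'],np.round(f['cam_to_world'],3).tolist())
s=arm.get_state(); print(s)
E
```

```text
pics
side 362.2165868784669 -0.048180438880021076 [[0.826, -0.371, 0.424, 0.197], [-0.563, -0.529, 0.635, -0.619], [-0.011, -0.764, -0.646, 0.754], [0.0, 0.0, 0.0, 1.0]]
top 401.2803902347878 -0.0038669520667861264 [[-0.014, -0.994, 0.108, 0.452], [-1.0, 0.017, 0.02, -0.018], [-0.021, -0.108, -0.994, 1.312], [0.0, 0.0, 0.0, 1.0]]
{'t': 0.1, 'q': array([ 1.57013284e+00,  3.59315003e-01,  1.11489856e-02, -3.07965604e-04,
       -1.22408009e+00, -2.88098646e-01]), 'qd': array([-0.00031306, -0.00235978,  0.00319597,  0.00253865,  0.00139602,
       -0.00117858]), 'joint_efforts': array([-9.00665073e-04, -5.84164023e+01,  2.93751651e+01,  7.01545805e+00,
        1.01207089e-02, -5.63801746e-05]), 'eef_pos': array([0.19211957, 0.6466309 , 0.22571599]), 'ee_rot': array([-1.56932403e+00,  1.34373863e-04,  2.85272576e+00]), 'force': array([ 0.88032515,  0.72690938, -0.28484317]), 'moment': array([-0.01620975, -0.01396293,  0.02652769]), 'width': 0.08800038422686474}
```

View pics/side0.png

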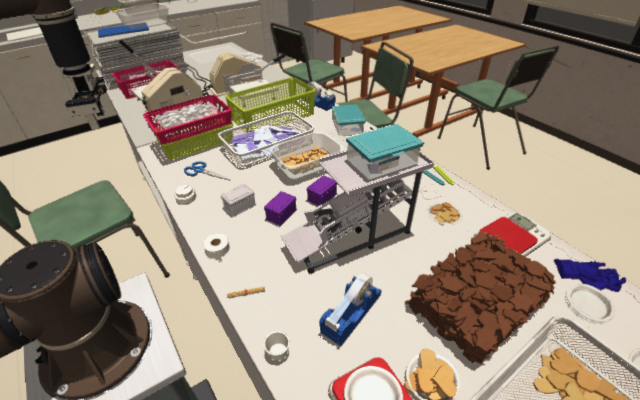

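View pics/top0.png

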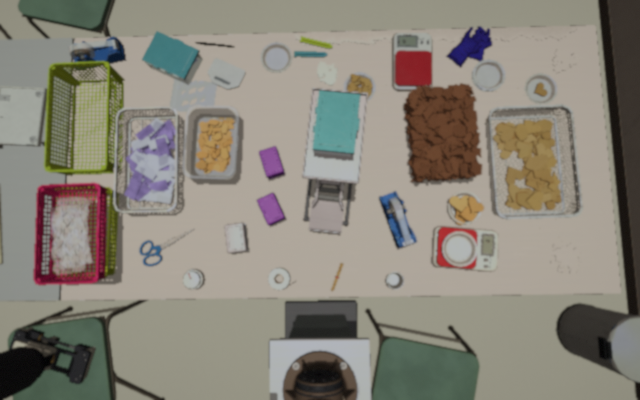

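Run:
```python
from h import *
crop('top0',210,130,420,260,3.8,'c1'); crop('side0',210,110,440,280,3.4,'c2')
f=load('top0');C=cloud(f)
for p in [(236,237),(236,228),(228,240),(271,208),(271,162),(327,215),(327,225),(310,200),(345,200),(328,172),(397,220),(340,120)]:
    print(p,np.round(C[p[1],p[0]],3))
```

```text
(236, 237) [0.476 0.255 0.049]
(236, 228) [0.504 0.255 0.053]
(228, 240) [0.467 0.278 0.06 ]
(271, 208) [0.566 0.144 0.054]
(271, 162) [0.712 0.143 0.059]
(327, 215) [ 0.541 -0.032  0.054]
(327, 225) [ 0.51  -0.032  0.047]
(310, 200) [0.595 0.022 0.003]
(345, 200) [ 0.593 -0.093  0.001]
(328, 172) [ 0.646 -0.035  0.229]
(397, 220) [ 0.52  -0.246  0.078]
(340, 120) [ 0.771 -0.068  0.294]
```

View pics/c1.png

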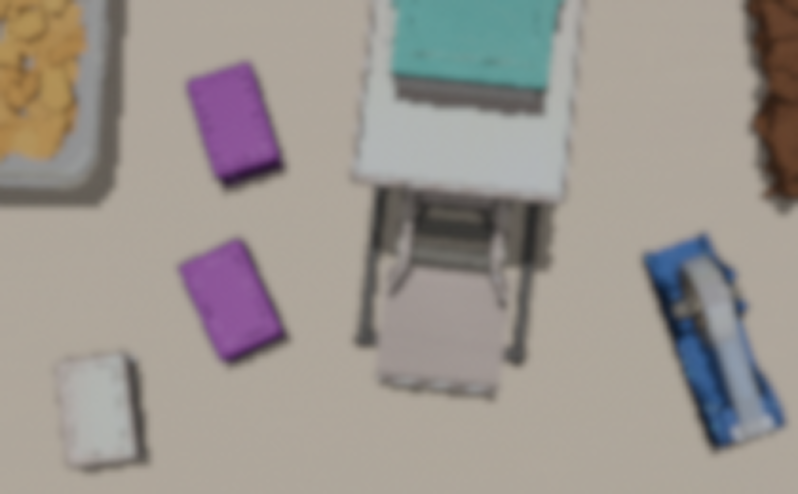

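View pics/c2.png

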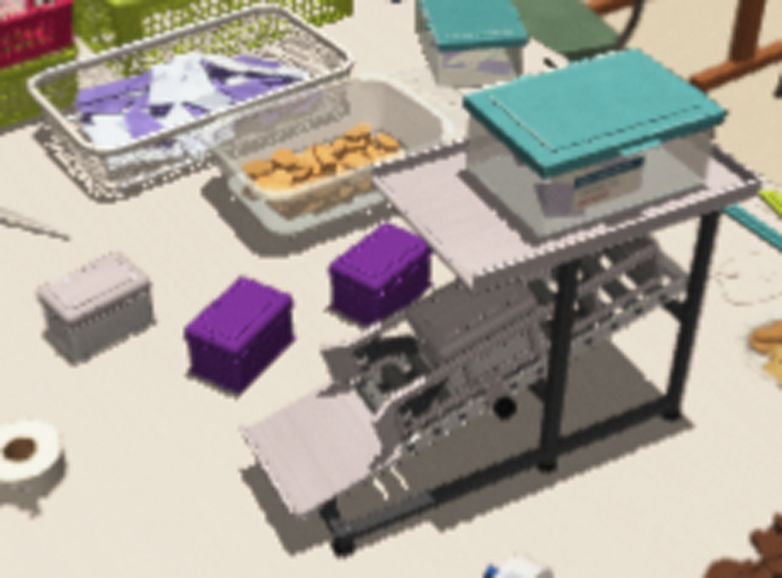

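Run:
```python
from h import *
f=load('top0');g=load('side0')
def sub(tag,f,pl,s,o,h): 
    uv=np.array(pl,float)/s+np.array(o); P=onplane(f,uv,h); print(tag,np.round(P,4).tolist()); return P
P=sub('tin',f,[(57,357),(128,350),(137,460),(68,467)],3.8,(210,130),.055)
print(P.mean(0),np.linalg.norm(np.diff(P,axis=0),axis=1), np.degrees(np.arctan2(*(P[0]-P[3])[[1,0]])),np.degrees(np.arctan2(*(P[1]-P[2])[[1,0]])))
# min area rect of cloud points around tin
for n,ff in(('top',f),('side',g)):
    C=cloud(ff).reshape(-1,3)
    m=(abs(C[:,0]-.475)<.09)&(abs(C[:,1]-.255)<.07)&(C[:,2]>.04)&(C[:,2]<.075)
    Q=C[m]; print(n,len(Q),np.median(Q[:,2]),cv2.minAreaRect(Q[:,:2].astype(np.float32)), Q.mean(0))
    # lane apron
    m=(C[:,0]>.46)&(C[:,0]<.59)&(abs(C[:,1]+.035)<.05)&(C[:,2]>.03)&(C[:,2]<.085)
    Q=C[m]; 
    if len(Q)>20:
        A=np.c_[Q[:,:2],np.ones(len(Q))]; x=np.linalg.lstsq(A,Q[:,2],rcond=None)[0]; r=Q[:,2]-A@x; k=abs(r)<.006; x=np.linalg.lstsq(A[k],Q[k,2],rcond=None)[0]
        print('apron',len(Q),k.sum(),x,np.degrees(np.arctan(np.hypot(*x[:2]))),np.degrees(np.arctan2(x[1],x[0])))
    m=(C[:,0]>.6)&(C[:,0]<.9)&(abs(C[:,1]+.035)<.12)&(C[:,2]>.21)&(C[:,2]<.245)
    Q=C[m]; print('deck',len(Q),np.median(Q[:,2]),cv2.minAreaRect(Q[:,:2].astype(np.float32)))
D=sub('deck front',f,[(355,178),(565,197)],3.8,(210,130),.229)
print(np.linalg.norm(D[1]-D[0]),D.mean(0),np.degrees(np.arctan2(*(D[0]-D[1])[[1,0]]))-90)
L=sub('lip',f,[(380,382),(495,396)],3.8,(210,130),.048)
print(np.linalg.norm(L[1]-L[0]),L.mean(0),np.degrees(np.arctan2(*(L[0]-L[1])[[1,0]]))-90)
L=sub('lipside',g,[(243,432),(297,514)],3.4,(210,110),.048)
print(np.linalg.norm(L[1]-L[0]),L.mean(0),np.degrees(np.arctan2(*(L[0]-L[1])[[1,0]]))-90)
D=sub('deckside',g,[(374,182),(472,284)],3.4,(210,110),.229)
print(np.linalg.norm(D[1]-D[0]),D.mean(0),np.degrees(np.arctan2(*(D[0]-D[1])[[1,0]]))-90)
P=sub('tinside',g,[(38,293),(120,252),(153,283),(72,325)],3.4,(210,110),.055)
print(P.mean(0))
crop('side0',270,170,420,280,5.3,'c3');crop('top0',300,170,360,240,8,'c4')
```

```text
tin [[0.5176, 0.289, 0.055], [0.5225, 0.23, 0.055], [0.4321, 0.2222, 0.055], [0.4272, 0.2791, 0.055]]
[0.47484617 0.25510238 0.055     ] [0.05920235 0.09077682 0.05709637] 6.262849530149383 4.937290946276674
top 554 0.05454293214852968 ((0.47464022040367126, 0.2579014003276825), (0.08954207599163055, 0.06047298014163971), 7.053102970123291) [0.47447059 0.25633033 0.05435757]
apron 945 885 [ 0.2585277  -0.03325747 -0.08807281] 14.6095277207857 -7.330374047344546
deck 2430 0.22994409634139323 ((0.7479913830757141, -0.05611345171928406), (0.1540551334619522, 0.2542421817779541), 82.84757995605469)
side 440 0.05468358920816868 ((0.47300252318382263, 0.25714439153671265), (0.09100081771612167, 0.06217607483267784), 8.06711483001709) [0.47028436 0.24966789 0.05317255]
apron 1107 972 [ 0.26464066 -0.03146877 -0.09100457] 14.922773910458448 -6.781274435506657
deck 2230 0.23054965099367392 ((0.7471878528594971, -0.058169007301330566), (0.15765713155269623, 0.255420982837677), 81.93660736083984)
deck front [[0.6339, 0.0324, 0.229], [0.6174, -0.118, 0.229]]
0.1512399619698581 [ 0.62562985 -0.04278079  0.229     ] -6.259097207020844
lip [[0.4932, 0.022, 0.048], [0.4802, -0.0727, 0.048]]
0.09564233399548236 [ 0.48669034 -0.02536106  0.048     ] -7.791490001406473
lipside [[0.4959, 0.0172, 0.048], [0.4865, -0.0807, 0.048]]
0.09828458530660802 [ 0.49119888 -0.03175213  0.048     ] -5.517917995377275
deckside [[0.6327, 0.0279, 0.229], [0.6174, -0.1128, 0.229]]
0.1414613810835448 [ 0.62507826 -0.04246329  0.229     ] -6.20257359316858
tinside [[0.4273, 0.2709, 0.055], [0.5153, 0.2839, 0.055], [0.5198, 0.2235, 0.055], [0.4345, 0.2113, 0.055]]
[0.47419626 0.24740377 0.055     ]
```

View pics/c3.png

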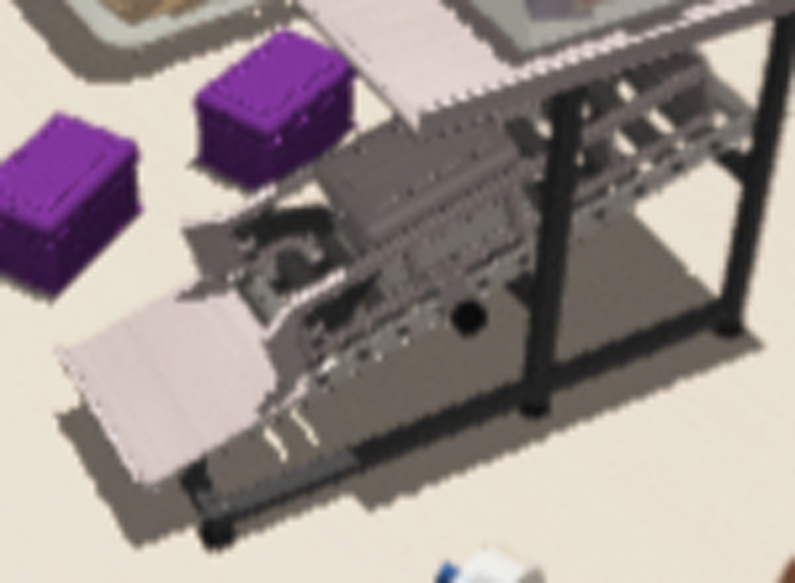

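View pics/c4.png

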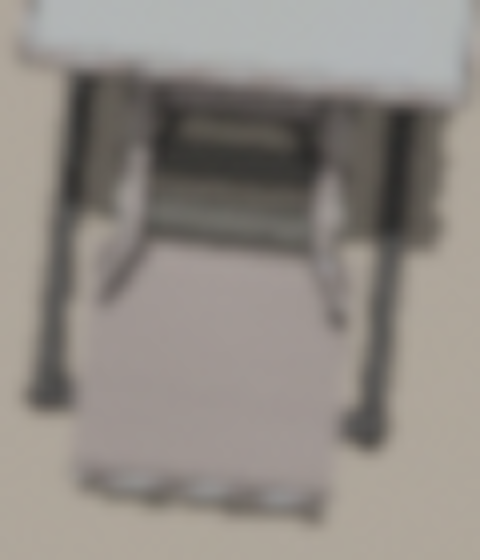

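```bash
cat > lane.py <<'E'
from h import *
def lane(o=(0.493,-0.0265,0.040),yaw=-7.0,p=15.):
    a,b=np.radians(yaw),np.radians(p)
    x=np.array([np.cos(a)*np.cos(b),np.sin(a)*np.cos(b),np.sin(b)]); y=np.array([-np.sin(a),np.cos(a),0]); z=np.cross(x,y)
    return np.c_[x,y,z],np.array(o)
def draw(tag,R,o,mouth,out,u0,v0,u1,v1,s):
    f=load(tag); im=cv2.resize(f['pixels'][v0:v1,u0:u1,::-1],None,fx=s,fy=s,interpolation=cv2.INTER_CUBIC)
    def L(P,c):
        w=np.array(P)/1000@R.T+o; q=(proj(f,w)-[u0-.5,v0-.5])*s-.5
        cv2.polylines(im,[np.round(q).astype(int).reshape(-1,1,2)],False,c,1)
    L([(0,-52,9),(0,52,9)],(0,0,255)); L([(0,-52,0),(92,-52,0),(92,52,0),(0,52,0)],(255,0,0))
    for sg in(1,-1): L([(mouth,45*sg,0),(mouth,45*sg,46)],(0,200,0)); L([(mouth+30,33*sg,46),(350,33*sg,46)],(0,200,0))
    c,s_=R[:2,0]/np.linalg.norm(R[:2,0]); 
    q=[]
    for d,l in((130,77),(130,-77),(384,-77),(384,77),(130,77)):
        q.append(o+np.array([c*d-s_*l,s_*d+c*l,185+5])/1000)
    k=(proj(f,q)-[u0-.5,v0-.5])*s-.5; cv2.polylines(im,[np.round(k).astype(int).reshape(-1,1,2)],False,(0,0,255),1)
    cv2.imwrite(f'pics/{out}.png',im)
E
python3 - <<'E'
from lane import *
R,o=lane()
draw('top0',R,o,80,'d1',290,80,380,245,3.6); draw('side0',R,o,80,'d2',270,130,440,280,4.5)
f=load('top0');g=load('side0')
def onlane(f,uv,h):
    a=pts(f,uv,np.ones(len(uv))); c=np.array(f['cam_to_world'])[:3,3]; a=(a-o)@R; c=(c-o)@R; d=a-c
    return (c+d*((h-c[2])/d[:,2])[:,None])*1000
print(onlane(f,np.array([(105,300),(340,325)])/8+[300,170],.046))
print(onlane(g,np.array([(184,225),(272,325)])/5.3+[270,170],.046))
print(onlane(f,np.array([(100,235),(80,480),(347,250),(325,510)])/8+[300,170],.0))
print(onlane(g,np.array([(60,350),(150,483)])/5.3+[270,170],.009))
E
```

```text
[[ 77.17059546  44.34657077  46.        ]
 [ 77.11895365 -44.73419726  46.        ]]
[[ 85.46093368  44.52459885  46.        ]
 [ 91.15896636 -41.6088268   46.        ]]
[[ 94.4807041   50.37949201   0.        ]
 [ -3.96291447  48.67502058   0.        ]
 [ 98.78618179 -46.07673167   0.        ]
 [ -5.42070016 -48.82646061   0.        ]]
[[  0.8059177   46.63516535   9.        ]
 [  4.23050919 -56.99113627   9.        ]]
```

View pics/d1.png

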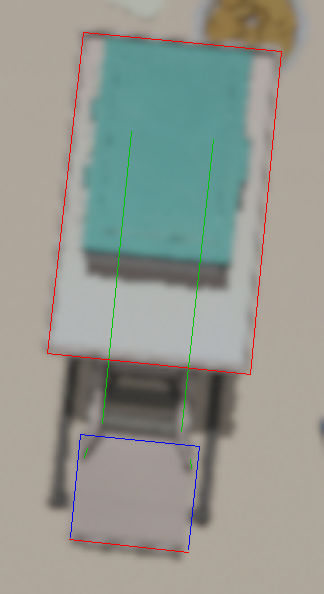

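View pics/d2.png

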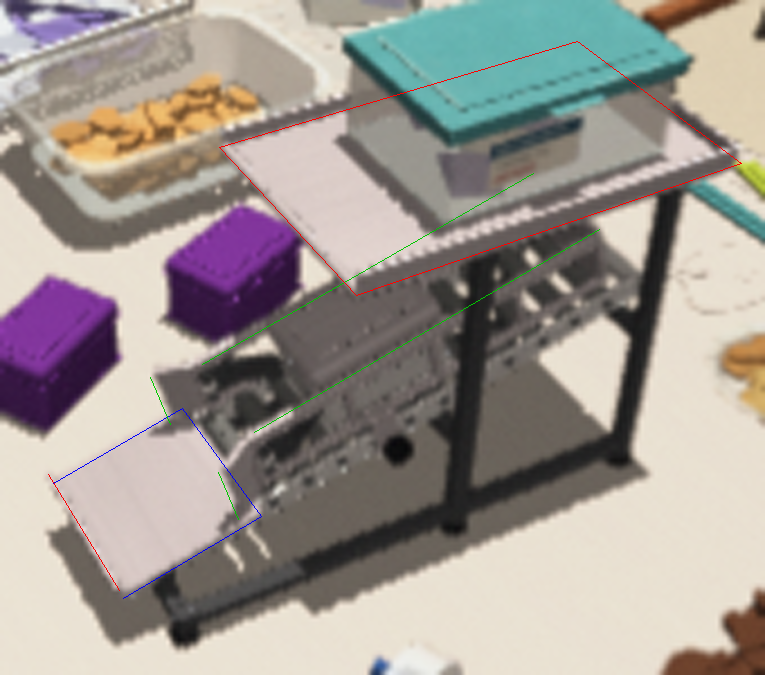

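```bash
cat >> lane.py <<'E'
def onlane(f,uv,h,R,o):
    uv=np.array(uv,float)
    a=pts(f,uv,np.ones(len(uv))); c=np.array(f['cam_to_world'])[:3,3]; a=(a-o)@R; c=(c-o)@R; d=a-c
    return (c+d*((h-c[2])/d[:,2])[:,None])*1000
E
python3 - <<'E'
from lane import *
R,o=lane()
crop('side0',295,185,355,255,10,'e1'); crop('top0',305,180,350,220,14,'e2')
E
```

```text
(no output)
```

View pics/e1.png

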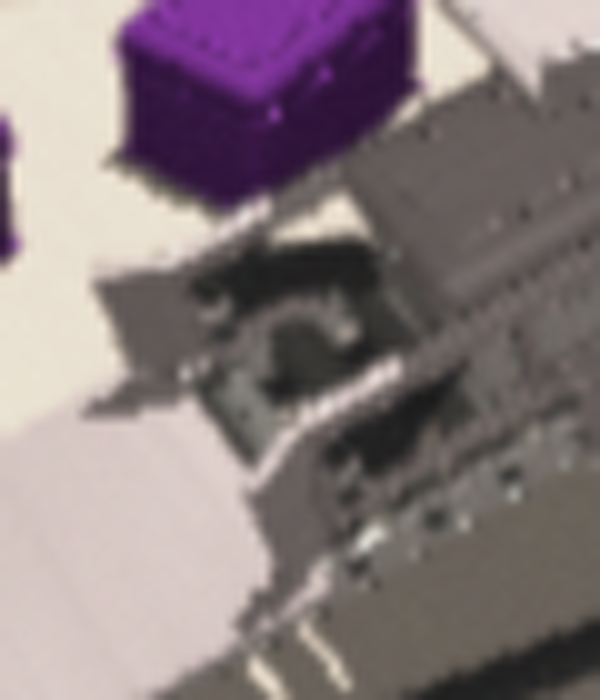

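View pics/e2.png

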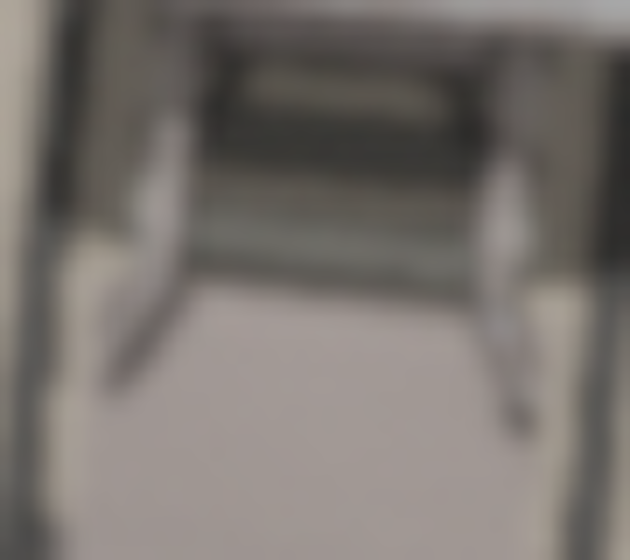

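Run:
```python
from lane import *
R,o=lane()
g=load('side0');f=load('top0')
ol=lambda f,p,s,of,h: print(h,np.round(onlane(f,np.array(p)/s+of,h/1000,R,o),1).tolist())
ol(g,[(95,283),(257,487)],10,(295,185),46)
ol(g,[(130,400),(275,560),(245,625),(85,410)],10,(295,185),0)
ol(g,[(345,180),(430,310)],10,(295,185),55)
ol(g,[(197,395),(255,470)],10,(295,185),0) # apron end
ol(f,[(112,385),(520,430)],14,(305,180),46)
ol(f,[(112,385),(520,430)],14,(305,180),0)
ol(f,[(185,280),(475,305)],14,(305,180),0) # apron end ->92
# cloud: high lane points in stored tin / rails
C=(cloud(g).reshape(-1,3)-o)@R*1000
for y0,y1,z0,z1 in((-25,25,48,62),(28,50,38,52),(-50,-28,38,52)):
    m=(C[:,1]>y0)&(C[:,1]<y1)&(C[:,2]>z0)&(C[:,2]<z1)&(C[:,0]>40)&(C[:,0]<300)
    print(m.sum(),np.round(np.sort(C[m,0])[:12],1), np.median(C[m,2]))
```

```text
46 [[83.6, 42.2, 46.0], [86.3, -47.3, 46.0]]
0 [[79.6, 40.5, 0.0], [86.2, -33.9, 0.0], [69.8, -47.3, 0.0], [67.7, 45.7, 0.0]]
55 [[152.8, 20.7, 55.0], [147.9, -33.4, 55.0]]
0 [[95.5, 29.7, 0.0], [96.1, -4.0, 0.0]]
46 [[77.1, 44.7, 46.0], [76.7, -43.7, 46.0]]
0 [[69.0, 46.3, 0.0], [68.6, -45.5, 0.0]]
0 [[94.4, 32.4, 0.0], [95.6, -32.5, 0.0]]
391 [152.5 153.5 153.5 153.5 153.6 153.7 153.7 153.8 154.1 154.2 154.3 154.5] 55.173851797302724
115 [83.3 84.2 84.5 85.4 86.5 87.  88.  88.5 90.4 90.6 91.4 92.4] 45.24197550106901
294 [83.  83.5 83.9 84.6 85.7 85.7 86.9 87.2 88.2 89.3 90.6 90.9] 44.967075189266836
```

```bash
cat > mv.py <<'E'
import sys
from lane import *
from scipy.spatial.transform import Rotation as Ro
R0,O=lane((0.4959,-0.0269,0.0408))
def pose():
    s=arm.get_state(); return s,np.array(s['eef_pos']),Ro.from_euler('xyz',s['ee_rot'])
def status():
    s,p,r=pose(); l=(p-O)@R0*1000
    print('t %.2f'%s['t'],'p',np.round(p,4),'rot',np.round(np.degrees(s['ee_rot']),1),'lane',np.round(l,1),'F',np.round(s['force'],1),'Flane',np.round(R0.T@s['force'],1),'w %.4f'%s['width'],'q',np.round(s['q'],2))
def plan(tp,tr,nmin=1):
    s,p,r=pose(); tp=np.array(tp)
    rv=(r.inv()*tr).as_rotvec(degrees=True)
    n=max(nmin,int(np.ceil(max(np.linalg.norm(tp-p)*1000/41,np.linalg.norm(rv)/7.1))))
    for i in range(n):
        rc=r*Ro.from_rotvec(rv*i/n,degrees=True)
        d=rc.inv().apply((tp-p)/n)*1000
        print(i,np.round(d,1).tolist(),np.round(rv/n,2).tolist())
def down(yaw): return Ro.from_euler('xyz',[-90,0,yaw],degrees=True)
def lanerot(lean): # tool y down lane normal, leaned back by lean deg from lane normal (toward robot), tool x=-lane x
    a=np.radians(lean)
    y=R0@np.array([np.sin(a),0,-np.cos(a)]); z=-R0[:,1]; x=np.cross(y,z)
    return Ro.from_matrix(np.c_[x,y,z])
def lp(x,y,z): return O+R0@(np.array([x,y,z])/1000)
E
python3 - <<'E'
from mv import *
status(); plan((0.4745,0.256,0.13),down(186.5))
print(lanerot(0).as_euler('xyz',degrees=True))
E
```

```text
t 0.10 p [0.1921 0.6466 0.2257] rot [-89.9   0.  163.4] lane [-322.7  631.5  277.9] F [ 0.9  0.7 -0.3] Flane [ 0.7  0.8 -0.5] w 0.0880 q [ 1.57  0.36  0.01 -0.   -1.22 -0.29]
0 [-31.8, 8.0, 24.5] [-0.01, -1.92, 0.0]
1 [-31.0, 8.0, 25.5] [-0.01, -1.92, 0.0]
2 [-30.1, 8.0, 26.6] [-0.01, -1.92, 0.0]
3 [-29.2, 8.0, 27.6] [-0.01, -1.92, 0.0]
4 [-28.3, 8.0, 28.5] [-0.01, -1.92, 0.0]
5 [-27.3, 8.0, 29.5] [-0.01, -1.92, 0.0]
6 [-26.3, 8.0, 30.4] [-0.01, -1.92, 0.0]
7 [-25.3, 8.0, 31.2] [-0.01, -1.92, 0.0]
8 [-24.2, 8.0, 32.1] [-0.01, -1.92, 0.0]
9 [-23.1, 8.0, 32.8] [-0.01, -1.92, 0.0]
10 [-22.0, 8.0, 33.6] [-0.01, -1.92, 0.0]
11 [-20.9, 8.0, 34.3] [-0.01, -1.92, 0.0]
[-90.  15. 173.]
```

Possible targets in the top picture are the grey tin at (236,237), purple boxes at (271,208) and (271,162), and the stored tin in the lane under the deck (328,190). I choose the grey one. Crops c1/c2 show a plain grey box with a pressed lid, 90 x 60 x 55 mm.

Call:
move_arm(deltas=[{"dp":[-32,8,24.5],"rotation":[0,-1.9,0]},{"dp":[-31,8,25.5],"rotation":[0,-1.9,0]},{"dp":[-30,8,26.5],"rotation":[0,-1.9,0]},{"dp":[-29,8,27.5],"rotation":[0,-1.9,0]},{"dp":[-28,8,28.5],"rotation":[0,-1.9,0]}], jaw=0)

```text
t: 0.52
eef_pos: [0.3084, 0.4848, 0.182]
ee_rot: [-1.568, -0.0, 3.033]
force: [1.9, 0.3, 0.2]
width: 0.0878
```

Call:
move_arm(deltas=[{"dp":[-27,8,29.5],"rotation":[0,-1.9,0]},{"dp":[-26,8,30.5],"rotation":[0,-1.9,0]},{"dp":[-25,8,31],"rotation":[0,-1.9,0]},{"dp":[-24,8,32],"rotation":[0,-1.9,0]},{"dp":[-23,8,33],"rotation":[0,-1.9,0]}])

```text
t: 0.93
eef_pos: [0.4272, 0.3186, 0.1409]
ee_rot: [-1.568, -0.002, -3.073]
force: [0.6, 0.3, -1.5]
width: 0.0876
```

Run:
```python
from mv import *
status(); plan((0.4745,0.256,0.10),down(186.5))
```

```text
t 0.93 p [0.4272 0.3186 0.1409] rot [-8.980e+01 -1.000e-01 -1.761e+02] lane [-80.7 334.5 125.3] F [ 0.6  0.3 -1.5] Flane [ 0.2  0.3 -1.6] w 0.0876 q [ 1.01  0.2  -0.42  0.   -0.95  0.63]
0 [-14.3, 13.7, 21.8] [-0.06, -0.86, 0.03]
1 [-14.0, 13.7, 22.1] [-0.06, -0.86, 0.03]
2 [-13.7, 13.7, 22.3] [-0.06, -0.86, 0.03]
```

Call:
move_arm(deltas=[{"dp":[-14,13.7,22],"rotation":[0,-0.9,0]},{"dp":[-14,13.7,22],"rotation":[0,-0.9,0]},{"dp":[-14,13.7,22],"rotation":[0,-0.9,0]},{"dp":[0,0,0],"rotation":[0,0,0]}])

```text
t: 1.27
eef_pos: [0.4776, 0.2462, 0.0966]
ee_rot: [-1.566, -0.004, -3.027]
force: [-0.0, -0.5, -0.0]
width: 0.0875
```

Run:
```python
from mv import *
status(); plan((0.4745,0.256,0.018),down(186.5))
grab('top','top1');grab('side','side1')
crop('top1',190,180,300,280,6,'g1');crop('side1',150,120,310,260,5,'g2')
```

```text
t 1.27 p [0.4776 0.2462 0.0966] rot [ -89.7   -0.3 -173.4] lane [-35.3 268.8  67.2] F [-0.  -0.5 -0. ] Flane [ 0.  -0.5 -0. ] w 0.0875 q [ 0.84  0.26 -0.46  0.   -0.86  0.84]
0 [0.8, 39.3, -5.2] [-0.14, 0.04, 0.13]
1 [0.9, 39.3, -5.1] [-0.14, 0.04, 0.13]
```

View pics/g2.png

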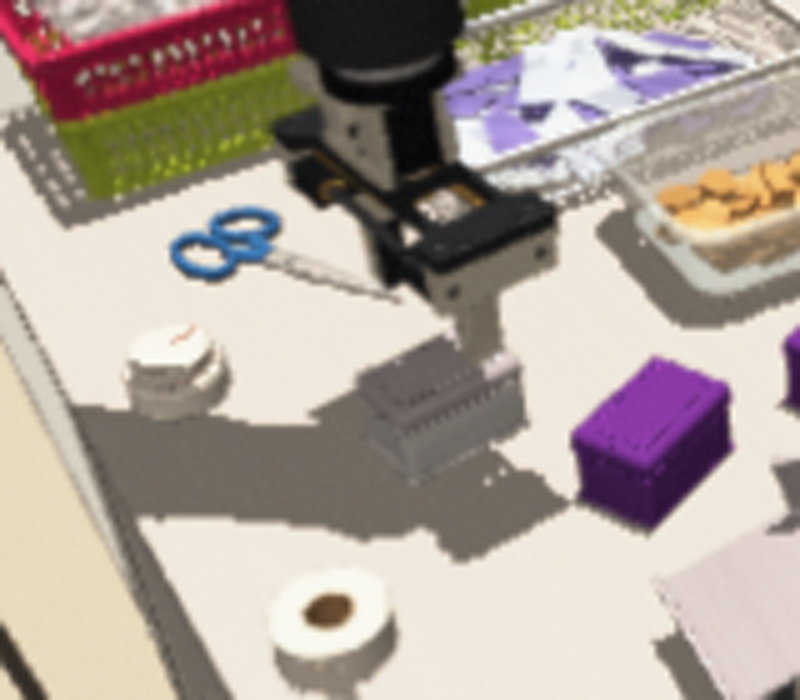

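View pics/g1.png

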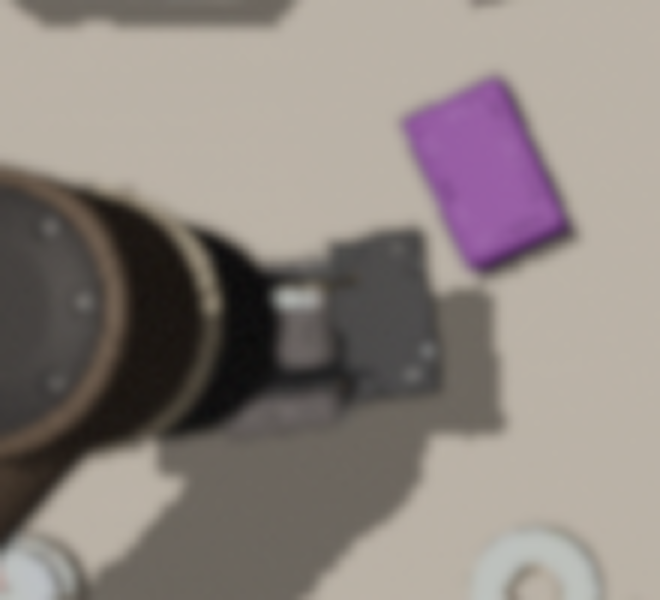

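Call:
move_arm(deltas=[{"dp":[1,15,-10],"rotation":[0,0,0]},{"dp":[1,20,0],"rotation":[0,0,0]},{"dp":[0.5,25,0],"rotation":[0,0,0]},{"dp":[0,18,0],"rotation":[0,0,0]},{"dp":[0,0,0],"rotation":[0,0,0]}])

```text
t: 1.78
eef_pos: [0.4751, 0.2654, 0.0228]
ee_rot: [-1.574, 0.006, -3.025]
force: [-0.5, 0.1, 0.4]
width: 0.0873
```

Run:
```python
from mv import *
status(); plan((0.4745,0.256,0.018),down(186.5))
```

```text
t 1.78 p [0.4751 0.2654 0.0228] rot [ -90.2    0.4 -173.3] lane [-59.  287.6  -2.9] F [-0.5  0.1  0.4] Flane [-0.4 -0.   0.5] w 0.0873 q [ 0.87  0.36 -0.53  0.   -0.67  0.81]
0 [1.7, 4.7, 9.3] [0.19, 0.19, -0.36]
```

Call:
move_arm(deltas=[{"dp":[1.5,4,7],"rotation":[0,0,0]},{"dp":[0,0,0],"rotation":[0,0,0]}])

```text
t: 1.95
eef_pos: [0.4739, 0.2598, 0.0194]
ee_rot: [-1.574, 0.006, -3.022]
force: [0.1, -0.8, -0.1]
width: 0.0875
```

Run:
```python
from mv import *
status(); plan((0.4745,0.256,0.018),down(186.5))
```

```text
t 1.95 p [0.4739 0.2598 0.0194] rot [ -90.2    0.4 -173.1] lane [-60.4 281.8  -6. ] F [ 0.1 -0.8 -0.1] Flane [ 0.1 -0.8 -0.2] w 0.0875 q [ 0.87  0.36 -0.54  0.   -0.66  0.82]
0 [-0.1, 1.4, 3.8] [0.18, 0.35, -0.37]
```

Call:
move_arm(deltas=[{"dp":[0,1,3.5],"rotation":[0,0,0]},{"dp":[0,0,0],"rotation":[0,0,0]}])

```text
t: 2.12
eef_pos: [0.4749, 0.2573, 0.0204]
ee_rot: [-1.576, 0.009, -3.021]
force: [-0.1, -0.3, 0.9]
width: 0.0878
```

Call:
move_arm(deltas=[{"dp":[0,0,0],"rotation":[0,0,0]},{"dp":[0,0,0],"rotation":[0,0,0]},{"dp":[0,0,0],"rotation":[0,0,0]},{"dp":[0,0,0],"rotation":[0,0,0]},{"dp":[0,0,0],"rotation":[0,0,0]}], jaw=255, squeeze=25)

```text
t: 2.53
eef_pos: [0.4767, 0.2586, 0.0238]
ee_rot: [-1.579, 0.014, -3.021]
force: [0.8, 0.0, -0.8]
width: 0.06
```

Run:
```python
from mv import *
status()
```

```text
t 2.53 p [0.4767 0.2586 0.0238] rot [ -90.5    0.8 -173.1] lane [-56.4 281.1  -2.5] F [ 0.8  0.  -0.8] Flane [ 0.5  0.1 -1. ] w 0.0600 q [ 0.86  0.36 -0.54  0.   -0.66  0.83]
```

Call:
move_arm(deltas=[{"dp":[0,-25,0],"rotation":[0,0,0]},{"dp":[0,-35,0],"rotation":[0,0,0]},{"dp":[0,-35,0],"rotation":[0,0,0]},{"dp":[0,-25,0],"rotation":[0,0,0]}])

```text
t: 2.87
eef_pos: [0.4707, 0.2531, 0.1398]
ee_rot: [-1.569, -0.001, -3.024]
force: [0.6, 1.2, -1.8]
width: 0.0601
```

Run:
```python
from mv import *
status(); plan(lp(48,0,75),lanerot(0),9)
```

```text
t 2.87 p [0.4707 0.2531 0.1398] rot [-8.990e+01 -1.000e-01 -1.732e+02] lane [-31.5 274.8 110.9] F [ 0.6  1.2 -1.8] Flane [-0.1  1.3 -1.9] w 0.0601 q [ 0.86  0.21 -0.42  0.   -0.95  0.83]
0 [-2.0, 1.6, 31.9] [0.19, 1.52, 1.67]
1 [-2.8, 1.8, 31.9] [0.19, 1.52, 1.67]
2 [-3.6, 2.0, 31.8] [0.19, 1.52, 1.67]
3 [-4.4, 2.2, 31.7] [0.19, 1.52, 1.67]
4 [-5.2, 2.5, 31.5] [0.19, 1.52, 1.67]
5 [-5.9, 2.7, 31.4] [0.19, 1.52, 1.67]
6 [-6.7, 3.0, 31.2] [0.19, 1.52, 1.67]
7 [-7.4, 3.3, 31.0] [0.19, 1.52, 1.67]
8 [-8.1, 3.6, 30.8] [0.19, 1.52, 1.67]
```

Call:
move_arm(deltas=[{"dp":[-2,0,32],"rotation":[0.2,1.5,1.7]},{"dp":[-3,0,32],"rotation":[0.2,1.5,1.7]},{"dp":[-3.5,0,32],"rotation":[0.2,1.5,1.7]},{"dp":[-4.5,0,32],"rotation":[0.2,1.5,1.7]},{"dp":[-5,0,31.5],"rotation":[0.2,1.5,1.7]}])

```text
t: 3.28
eef_pos: [0.5032, 0.0975, 0.1482]
ee_rot: [-1.57, 0.162, 3.13]
force: [1.2, 0.1, -2.4]
width: 0.0598
```

Run:
```python
from mv import *
status(); plan(lp(48,0,85),lanerot(0))
```

```text
t 3.28 p [0.5032 0.0975 0.1482] rot [-90.    9.3 179.3] lane [ 20.1 124.4 105.8] F [ 1.2  0.1 -2.4] Flane [ 0.6  0.3 -2.6] w 0.0598 q [ 0.65  0.07 -0.64  0.15 -0.75  0.81]
0 [-4.0, 3.9, 31.8] [0.32, 1.55, 1.43]
1 [-4.8, 4.2, 31.7] [0.32, 1.55, 1.43]
2 [-5.5, 4.5, 31.5] [0.32, 1.55, 1.43]
3 [-6.3, 4.9, 31.3] [0.32, 1.55, 1.43]
```

Call:
move_arm(deltas=[{"dp":[-4,3,32],"rotation":[0.3,1.5,1.4]},{"dp":[-5,4,32],"rotation":[0.3,1.5,1.4]},{"dp":[-5.5,4,27],"rotation":[0.3,1.5,1.4]},{"dp":[-6,4,20],"rotation":[0.3,1.5,1.4]},{"dp":[0,0,0],"rotation":[0,0,0]}])

```text
t: 3.7
eef_pos: [0.5156, -0.0255, 0.1353]
ee_rot: [-1.571, 0.261, 3.012]
force: [-1.4, -0.9, -3.3]
width: 0.0599
```

Run:
```python
from mv import *
status(); plan(lp(48,0,50),lanerot(0))
grab('top','top2');grab('side','side2')
crop('side2',240,130,400,270,5,'k2')
```

```text
t 3.70 p [ 0.5156 -0.0255  0.1353] rot [-90.   14.9 172.6] lane [43.2  3.7 86.3] F [-1.4 -0.9 -3.3] Flane [-2.1 -1.  -2.8] w 0.0599 q [ 0.43  0.03 -0.77  0.26 -0.56  0.81]
0 [-4.9, 36.3, 3.6] [-0.13, -0.43, 0.07]
```

View pics/k2.png

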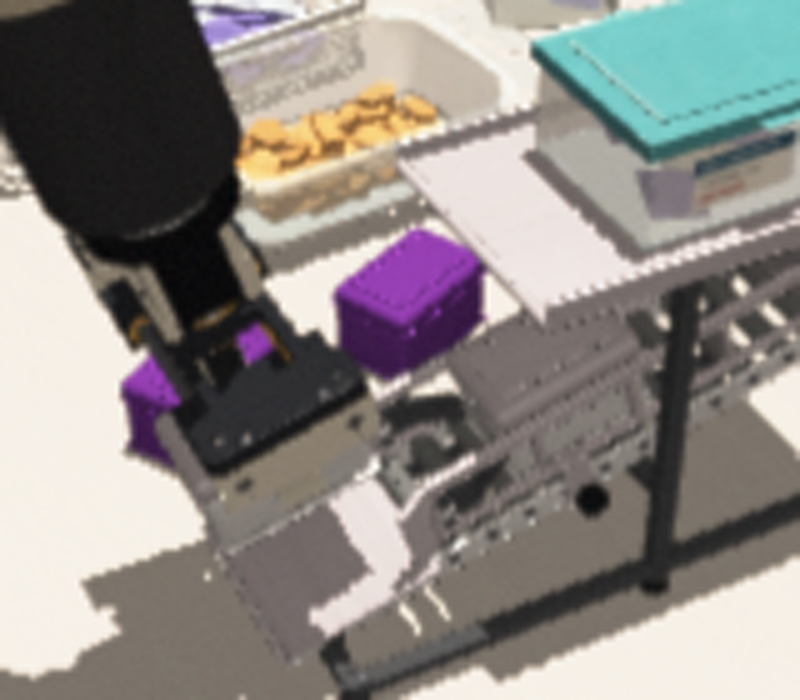

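Call:
move_arm(deltas=[{"dp":[-6,20,4],"rotation":[0,-0.4,0]},{"dp":[0,16,0],"rotation":[0,0,0]},{"dp":[0,10,0],"rotation":[0,0,0]},{"dp":[0,0,0],"rotation":[0,0,0]}])

```text
t: 4.13
eef_pos: [0.5369, -0.0262, 0.0942]
ee_rot: [-1.572, 0.264, 3.025]
force: [-0.4, -0.2, -3.3]
width: 0.0594
```

Run:
```python
from mv import *
status(); plan(lp(51,0,24),lanerot(0))
```

```text
t 4.13 p [ 0.5369 -0.0262  0.0942] rot [-90.1  15.1 173.3] lane [53.1  5.6 41. ] F [-0.4 -0.2 -3.3] Flane [-1.3 -0.3 -3.1] w 0.0594 q [ 0.39  0.13 -0.81  0.31 -0.43  0.79]
0 [2.2, 17.0, 5.7] [0.14, 0.33, -0.14]
```

Call:
move_arm(deltas=[{"dp":[1.5,4,5],"rotation":[0,0.3,0]},{"dp":[0,4,0],"rotation":[0,0,0]},{"dp":[0,4,0],"rotation":[0,0,0]},{"dp":[0,0,0],"rotation":[0,0,0]}])

```text
t: 4.47
eef_pos: [0.5392, -0.0294, 0.0824]
ee_rot: [-1.573, 0.265, 3.023]
force: [-0.4, 1.0, -3.4]
width: 0.0596
```

Run:
```python
from mv import *
status(); plan(lp(51,0,24),lanerot(0))
```

```text
t 4.47 p [ 0.5392 -0.0294  0.0824] rot [-90.1  15.2 173.2] lane [52.5  2.8 28.9] F [-0.4  1.  -3.4] Flane [-1.4  0.9 -3.1] w 0.0596 q [ 0.38  0.15 -0.82  0.33 -0.39  0.78]
0 [1.6, 4.9, 2.8] [0.19, 0.2, -0.16]
```

Call:
move_arm(deltas=[{"dp":[0,2,3],"rotation":[0,0.2,0]},{"dp":[0,2,0],"rotation":[0,0,0]},{"dp":[0,2,0],"rotation":[0,0,0]}])

```text
t: 4.72
eef_pos: [0.5412, -0.0323, 0.0775]
ee_rot: [-1.575, 0.267, 3.02]
force: [-1.1, -1.5, -2.6]
width: 0.0599
```

Run:
```python
from mv import *
status()
grab('side','side3');crop('side3',260,170,360,260,7,'k3')
```

```text
t 4.72 p [ 0.5412 -0.0323  0.0775] rot [-90.3  15.3 173. ] lane [53.5  0.2 23.6] F [-1.1 -1.5 -2.6] Flane [-1.6 -1.6 -2.3] w 0.0599 q [ 0.37  0.16 -0.83  0.34 -0.37  0.77]
```

View pics/k3.png

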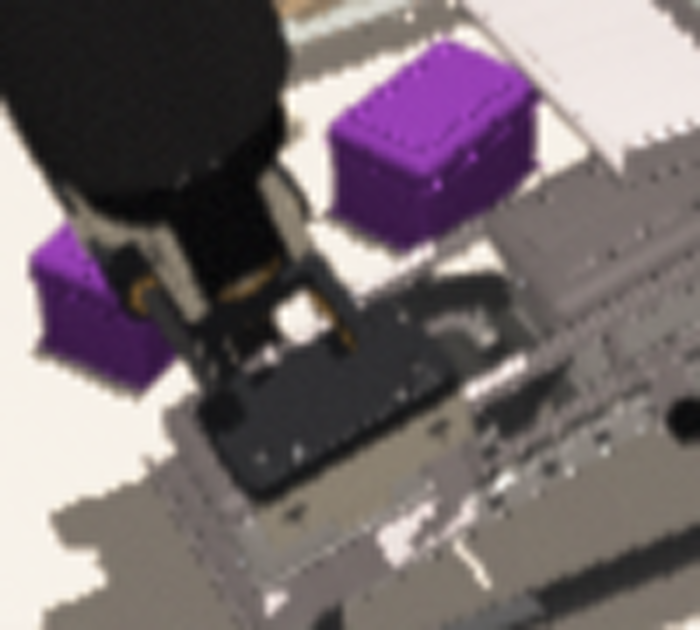

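Call:
move_arm(deltas=[{"dp":[0,2,0],"rotation":[0,0,0]},{"dp":[0,2,0],"rotation":[0,0,0]}])

```text
t: 4.93
eef_pos: [0.5424, -0.0325, 0.0759]
ee_rot: [-1.575, 0.269, 3.02]
force: [-21.6, 8.6, 29.4]
width: 0.06
```

Run:
```python
from mv import *
status()
```

```text
t 4.93 p [ 0.5424 -0.0325  0.0759] rot [-90.2  15.4 173.1] lane [54.4  0.1 21.8] F [-21.6   8.6  29.4] Flane [-14.1   5.9  34.2] w 0.0600 q [ 0.37  0.16 -0.83  0.36 -0.36  0.76]
```

Call:
move_arm(deltas=[{"dp":[0,-0.5,0],"rotation":[0,0,0]},{"dp":[0,0,0],"rotation":[0,0,0]}])

```text
t: 5.1
eef_pos: [0.5425, -0.0324, 0.0776]
ee_rot: [-1.575, 0.271, 3.021]
force: [0.4, 0.5, -2.1]
width: 0.0597
```

Call:
move_arm(deltas=[{"dp":[0,0,0],"rotation":[0,0,0]},{"dp":[0,0,0],"rotation":[0,0,0]},{"dp":[0,0,0],"rotation":[0,0,0]}], jaw=35)

```text
t: 5.35
eef_pos: [0.5439, -0.0319, 0.0786]
ee_rot: [-1.577, 0.274, 3.021]
force: [-0.9, -0.2, -0.2]
width: 0.0726
```

Run:
```python
from mv import *
status()
```

```text
t 5.35 p [ 0.5439 -0.0319  0.0786] rot [-90.3  15.7 173.1] lane [56.4  0.9 24. ] F [-0.9 -0.2 -0.2] Flane [-0.9 -0.3 -0. ] w 0.0726 q [ 0.37  0.16 -0.83  0.36 -0.36  0.76]
```

Call:
move_arm(deltas=[{"dp":[0,-12,0],"rotation":[0,0,0]},{"dp":[0,-25,0],"rotation":[0,0,0]},{"dp":[0,-35,0],"rotation":[0,0,0]},{"dp":[10,-35,0],"rotation":[0,0,0]},{"dp":[20,-20,0],"rotation":[0,0,0]}])

```text
t: 5.77
eef_pos: [0.4809, -0.025, 0.1925]
ee_rot: [-1.572, 0.264, 3.021]
force: [-0.1, -0.1, 0.7]
width: 0.0756
```

Run:
```python
from mv import *
status()
grab('side','side4');crop('side4',250,150,400,270,5.3,'k4');grab('top','top4');crop('top4',290,150,370,250,6,'k5')
```

```text
t 5.77 p [ 0.4809 -0.025   0.1925] rot [-90.1  15.1 173.1] lane [ 24.7   0.  150.4] F [-0.1 -0.1  0.7] Flane [ 0.1 -0.1  0.7] w 0.0756 q [ 0.47 -0.11 -0.74  0.22 -0.73  0.83]
```

View pics/k4.png

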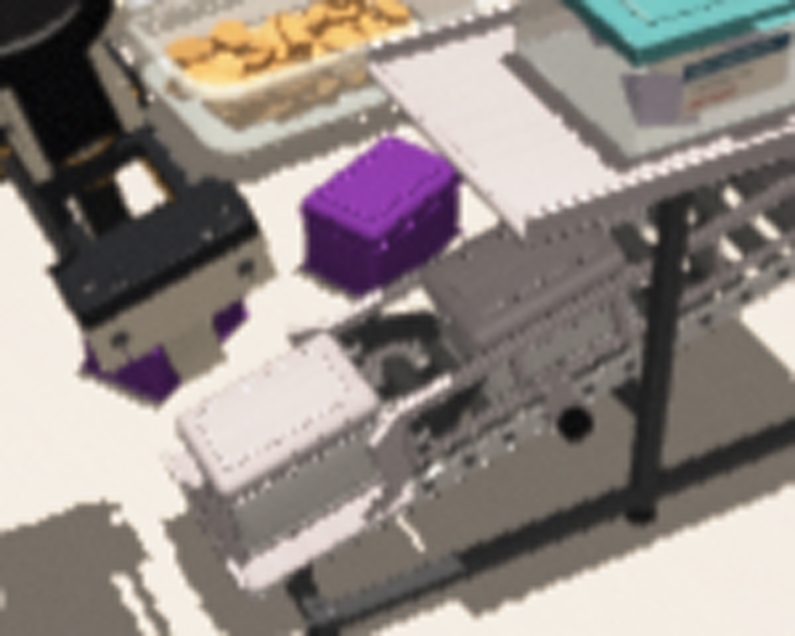

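View pics/k5.png

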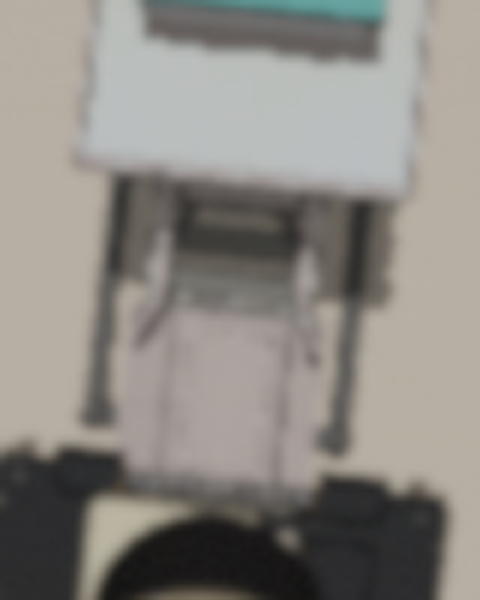

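Run:
```python
from mv import *
g=load('side4');print(np.round(onlane(g,np.array([(180,418),(328,333),(383,397),(228,495)])/5.3+[250,150],.055,R0,O),1))
for lean in (35,45,50): print(lean,lanerot(lean).as_euler('xyz',degrees=True))
plan(lp(-40,0,60),lanerot(40))
```

```text
[[ 11.4  22.   55. ]
 [ 95.8  21.8  55. ]
 [ 98.3 -32.5  55. ]
 [ 11.1 -36.3  55. ]]
35 [-90.  50. 173.]
45 [-90.  60. 173.]
50 [-90.  65. 173.]
0 [10.5, 15.1, -0.0] [0.04, 0.0, 6.63]
1 [12.1, 13.8, -0.1] [0.04, 0.0, 6.63]
2 [13.7, 12.3, -0.1] [0.04, 0.0, 6.63]
3 [15.0, 10.6, -0.1] [0.04, 0.0, 6.63]
4 [16.1, 8.8, -0.1] [0.04, 0.0, 6.63]
5 [17.0, 6.9, -0.1] [0.04, 0.0, 6.63]
```

```bash
cat > fk.py <<'E'
import numpy as np
from scipy.spatial.transform import Rotation as Ro
from scipy.optimize import least_squares
D=[([.1921,.6466,.2257],[-89.9,0,163.4],[1.5701,.3593,.0111,-.0003,-1.2241,-.2881]),
([.4272,.3186,.1409],[-89.8,-.1,-176.1],[1.01,.20,-.42,0,-.95,.63]),
([.4776,.2462,.0966],[-89.7,-.3,-173.4],[.84,.26,-.46,0,-.86,.84]),
([.4751,.2654,.0228],[-90.2,.4,-173.3],[.87,.36,-.53,0,-.67,.81]),
([.4767,.2586,.0238],[-90.5,.8,-173.1],[.86,.36,-.54,0,-.66,.83]),
([.4707,.2531,.1398],[-89.9,-.1,-173.2],[.86,.21,-.42,0,-.95,.83]),
([.5032,.0975,.1482],[-90,9.3,179.3],[.65,.07,-.64,.15,-.75,.81]),
([.5156,-.0255,.1353],[-90,14.9,172.6],[.43,.03,-.77,.26,-.56,.81]),
([.5369,-.0262,.0942],[-90.1,15.1,173.3],[.39,.13,-.81,.31,-.43,.79]),
([.5392,-.0294,.0824],[-90.1,15.2,173.2],[.38,.15,-.82,.33,-.39,.78]),
([.5424,-.0325,.0759],[-90.2,15.4,173.1],[.37,.16,-.83,.36,-.36,.76]),
([.5439,-.0319,.0786],[-90.3,15.7,173.1],[.37,.16,-.83,.36,-.36,.76]),
([.4809,-.025,.1925],[-90.1,15.1,173.1],[.47,-.11,-.74,.22,-.73,.83])]
def rot(ax,a): return Ro.from_rotvec(np.array(ax,float)*a).as_matrix()
X,Y,Z=np.eye(3)
# home: fwd x, pitch-down positive about +y
def fk(q,p):
    h,a1,L2,a3,L3,LT,off,c6=p[:8]; sg=p[8:] if len(p)>8 else None
    R=rot(Z,q[0]); x=R@np.array([a1,off,h])
    R=R@rot(Y,q[1]); x=x+R@np.array([0,0,L2])
    R=R@rot(Y,-q[2]); x=x+R@np.array([L3,0,a3])
    R=R@rot(X,S4*q[3])@rot(Y,-q[4]); 
    R=R@rot(X,S6*q[5]); x=x+R@np.array([LT,0,0])
    # tool: y along X ; fixed roll
    R=R@rot(X,c6)@np.array([[0,1,0],[1,0,0],[0,0,-1.]])
    return x,R
def res(p,w=.3):
    r=[]
    for P,e,q in D:
        x,R=fk(q,p); r+=list(x-P); r+=list(w*(Ro.from_euler('xyz',e,degrees=True).inv()*Ro.from_matrix(R)).as_rotvec())
    return np.array(r)
best=None
for S4 in(1,-1):
  for S6 in(1,-1):
    for c in(0,1.57,3.14,-1.57):
        s=least_squares(res,[.3,.05,.4,0,.4,.25,-.19,c])
        if best is None or s.cost<best[0]: best=(s.cost,S4,S6,s.x)
_,S4,S6,p=best
E
python3 -c "
from fk import *
print(best); r=res(p).reshape(-1,6); print(np.round(r*1000,1))"; cat >> /dev/null
```

```text
(np.float64(0.0023882733710893166), -1, -1, array([ 2.72405198e-01,  6.29978902e-02,  5.79352618e-01,  6.49808827e-03,
        3.91872211e-01,  4.66713201e-01, -1.81022081e-01, -1.07892516e-04]))
[[-10.8 -10.1  -5.3  -0.1  -0.3   0. ]
 [ -7.3   9.5  10.2  -1.2  -0.4   0.7]
 [ -4.7  10.2  15.5   0.3   1.8  -0.5]
 [  1.   18.2  24.7  -1.2   2.3   0.3]
 [  0.3  18.   21.2   0.4   0.4  -1.8]
 [ -7.3   7.7   6.9   1.3  -0.2  -1.5]
 [  0.4  -1.8  -9.5   2.8  -1.9  -2.4]
 [  6.1  -4.5 -11.   -0.6  -1.3   1.1]
 [ -6.1 -15.5 -11.8   2.5   1.1  -3.2]
 [ -3.1 -13.3  -7.7   0.5  -0.2  -1.4]
 [ -2.2 -14.2  -5.2   0.3  -0.9   0.9]
 [ -3.7 -14.8  -7.9   0.8  -0.9  -0.7]
 [  8.   -5.9 -20.2   0.3   0.5   0.7]]
```

```bash
python3 - <<'E'
s=open('fk.py').read()
s=s.replace("h,a1,L2,a3,L3,LT,off,c6=p[:8]; sg=p[8:] if len(p)>8 else None","h,a1,L2,a3,L3,LT,off,c6,L2x,w1,w2,w3=p")
s=s.replace("[0,0,L2]","[L2x,0,L2]").replace("R=R@rot(X,S4*q[3])@rot(Y,-q[4]); ","R=R@rot(X,S4*q[3]); x=x+R@np.array([0,w1,w2]); R=R@rot(Y,-q[4])")
s=s.replace("x=x+R@np.array([LT,0,0])","x=x+R@np.array([LT,0,w3*0])")
s=s.replace("-.19,c]","-.19,c,0,0,0,0]").replace("s=least_squares(res","s=least_squares(lambda p:np.r_[res(p),(p-[.3,.05,.4,0,.4,.25,-.19,c,0,0,0,0])*.002],").replace("res(p),(p","res(p),(p").replace(",,",",")
open('fk.py','w').write(s)
E
python3 -c "
from fk import *
print(best); r=res(p).reshape(-1,6); print(np.round(r*1000,1))"
```

```text
(np.float64(9.648921141766227e-05), -1, -1, array([ 1.88463029e-01,  3.81121612e-03,  5.93555093e-01,  5.73867654e-03,
        4.58233589e-01,  3.63611527e-01, -3.85605962e-03, -1.07891520e-04,
        2.66112211e-03, -1.88052158e-01, -2.87275824e-03,  0.00000000e+00]))
[[ 0.2 -0.6  0.2 -0.1 -0.3  0. ]
 [ 0.8  2.1  1.2 -1.2 -0.4  0.7]
 [ 0.4 -0.5  1.2  0.3  1.8 -0.5]
 [ 0.4  0.6  2.4 -1.2  2.3  0.3]
 [-0.9 -0.  -1.5  0.4  0.4 -1.8]
 [ 0.1 -0.3 -2.6  1.3 -0.2 -1.5]
 [-1.3 -1.4 -2.3  2.8 -1.9 -2.4]
 [ 1.9  3.2  2.4 -0.6 -1.3  1.1]
 [-4.8 -3.8 -4.   2.5  1.1 -3.2]
 [-0.5 -0.4 -0.6  0.5 -0.2 -1.4]
 [ 2.6  1.5  2.8  0.3 -0.9  0.9]
 [ 1.1  0.9  0.1  0.8 -0.9 -0.7]
 [-0.  -0.9  0.9  0.3  0.5  0.7]]
```

```bash
cat > ik.py <<'E'
from fk import *
from fk import p as PP
lo=np.array([-3.07,-1.43,-1.02,-3.03,-3.05,-3.03]); hi=np.array([3.07,2.12,1.25,1.67,0,3.03])
def ik(tp,tr,q0,w=.3):
    f=lambda q:(lambda x,R:np.r_[x-tp,w*(tr.inv()*Ro.from_matrix(R)).as_rotvec()])(*fk(q,PP))
    s=least_squares(f,np.clip(q0,lo+.01,hi-.01),bounds=(lo,hi)); e=s.fun
    return s.x,np.linalg.norm(e[:3])*1000,np.degrees(np.linalg.norm(e[3:])/w)
E
python3 - <<'E'
from mv import *
from ik import *
q0=np.array(arm.get_state()['q'])
rng=np.random.default_rng(0)
for lean in(25,30,35,40,50):
  for half in(0,180):
    tr=lanerot(lean)*Ro.from_euler('y',half,degrees=True)
    sols=[]
    for k in range(40):
        q,e,a=ik(lp(150,0,40),tr,q0 if k==0 else rng.uniform(lo,hi))
        if e<1 and a<.5 and not any(np.linalg.norm(q-s)<.05 for s in sols): sols.append(q); print(lean,half,np.round(q,2))
E
```

```text
40 0 [-0.45  0.21 -0.74 -2.42 -0.41 -2.06]
40 180 [-0.45  0.21 -0.74 -2.42 -0.41  1.08]
50 0 [-0.57  0.39 -0.95 -2.62 -0.92 -1.7 ]
50 180 [-0.57  0.39 -0.95 -2.62 -0.92  1.44]
```

Run:
```python
from mv import *
from ik import *
q0=np.array(arm.get_state()['q'])
def tr_(lean,az): # pointing dir in lane frame, jaw axis perpendicular to it and parallel lane surface
    a,b=np.radians(lean),np.radians(az)
    d=np.array([np.sin(a)*np.cos(b),np.sin(a)*np.sin(b),-np.cos(a)]); z=-np.array([-np.sin(b),np.cos(b),0]); x=np.cross(d,z)
    return Ro.from_matrix(R0@np.c_[x,d,z])
seeds=[q0,[.3,.2,-.8,1.2,-.3,0],[.3,.2,-.8,-1,-.3,1.5],[.0,.2,-.8,-1.57,-.5,1.5],[-.4,.2,-.8,-2.4,-.5,1.1]]
for lean in(20,25,30,35,40,45):
  for az in(-60,-45,-30,-15,0,15,30,45,60):
    sols=[]
    for half in (0,180):
     for k in seeds:
        q,e,a=ik(lp(150,0,40),tr_(lean,az)*Ro.from_euler('y',half,degrees=True),np.array(k))
        if e<1 and a<.5 and abs(q[3])<9 and not any(np.linalg.norm(q-s)<.05 for s in sols): sols.append(q); print(lean,az,half,np.round(q,2),'chg %.2f'%np.abs(q-q0).max())
```

```text
20 -60 0 [ 0.29  0.22 -0.91  1.26 -0.48 -1.09] chg 1.91
20 -60 180 [ 0.29  0.22 -0.91  1.26 -0.48  2.05] chg 1.23
20 -45 0 [ 0.11  0.18 -0.98  1.67 -0.36 -1.08] chg 1.91
20 -45 180 [ 0.11  0.18 -0.98  1.67 -0.36  2.06] chg 1.45
20 45 0 [ 0.16  0.19 -0.54 -0.33 -0.31  2.39] chg 1.56
20 45 180 [ 0.16  0.19 -0.54 -0.33 -0.31 -0.75] chg 1.58
20 60 0 [ 0.09  0.22 -0.42 -0.45 -0.49  2.8 ] chg 1.98
20 60 180 [ 0.09  0.22 -0.42 -0.45 -0.49 -0.34] chg 1.16
25 -60 0 [ 0.29  0.23 -0.94  1.41 -0.55 -1.24] chg 2.07
25 -60 180 [ 0.29  0.23 -0.94  1.41 -0.55  1.9 ] chg 1.19
25 30 0 [ 0.24  0.17 -0.73 -0.14 -0.    1.9 ] chg 1.08
25 30 180 [ 0.24  0.17 -0.73 -0.14 -0.   -1.24] chg 2.06
25 45 0 [ 0.07  0.19 -0.47 -0.6  -0.35  2.72] chg 1.89
25 45 180 [ 0.07  0.19 -0.47 -0.6  -0.35 -0.42] chg 1.25
25 60 0 [-0.    0.23 -0.37 -0.64 -0.54  3.03] chg 2.20
25 60 180 [-0.01  0.23 -0.37 -0.65 -0.54 -0.09] chg 0.92
30 -60 0 [ 0.31  0.26 -0.96  1.5  -0.63 -1.36] chg 2.18
30 -60 180 [ 0.31  0.26 -0.96  1.5  -0.63  1.79] chg 1.28
30 -15 180 [-0.34  0.17 -0.67 -2.64 -0.05  1.  ] chg 2.86
30 30 0 [ 0.09  0.17 -0.53
[... 1468 characters left out ...]
.12 -0.79 -2.63] chg 3.46
40 60 180 [-0.31  0.31 -0.3  -1.12 -0.79  0.51] chg 1.34
45 -60 0 [ 0.42  0.37 -0.99  1.58 -0.92 -1.59] chg 2.41
45 -60 180 [ 0.42  0.37 -0.99  1.58 -0.92  1.55] chg 1.36
45 0 180 [-0.53  0.29 -0.86 -2.56 -0.67  1.31] chg 2.78
45 15 0 [-0.5   0.26 -0.65 -2.06 -0.57 -2.17] chg 2.99
45 15 180 [-0.5   0.26 -0.65 -2.06 -0.57  0.97] chg 2.28
45 30 0 [-0.44  0.27 -0.52 -1.69 -0.62 -2.39] chg 3.22
45 30 180 [-0.44  0.27 -0.52 -1.69 -0.62  0.75] chg 1.90
45 45 0 [-0.42  0.3  -0.4  -1.42 -0.75 -2.48] chg 3.30
45 45 180 [-0.42  0.3  -0.4  -1.42 -0.75  0.67] chg 1.64
45 60 0 [-0.39  0.35 -0.29 -1.22 -0.89 -2.49] chg 3.32
45 60 180 [-0.39  0.35 -0.29 -1.22 -0.89  0.65] chg 1.44
```

```bash
cat >> ik.py <<'E'
def parts(q,p=PP):
    h,a1,L2,a3,L3,LT,off,c6,L2x,w1,w2,w3=p
    import fk
    R=rot(Z,q[0]); o=[R@np.array([a1,off,h])]; x=o[0]
    R=R@rot(Y,q[1]); x=x+R@np.array([L2x,0,L2]); o.append(x)
    R=R@rot(Y,-q[2]); x=x+R@np.array([L3,0,a3]); o.append(x)
    R=R@rot(X,S4*q[3]); x=x+R@np.array([0,w1,w2]); o.append(x)
    t,Rt=fk.fk(q,p); 
    o.append(t-Rt[:,1]*.066)
    body=[t-Rt[:,1]*b+Rt[:,0]*sx*.039+Rt[:,2]*sz*.097 for b in(.066,.15) for sx in(1,-1) for sz in(1,-1)]
    return o,t,Rt,np.array(body)
E
python3 - <<'E'
from mv import *
from ik import *
np.set_printoptions(suppress=True,linewidth=150)
q0=np.array(arm.get_state()['q'])
F=Ro.from_euler('y',180,degrees=True)
q=np.array([-.53,.29,-.86,-2.56,-.67,1.31])
for lean in(42,45,48):
  for x,z in((160,42),(120,38),(80,30),(40,25),(0,25),(-25,25),(-25,45),(-40,80)):
    q,e,a=ik(lp(x,0,z),lanerot(lean)*F,q); o,t,Rt,b=parts(q)
    print(lean,x,z,np.round(q,2),'%.1f %.1f'%(e,a),'elbow,wr1,wr2',np.round(o[1],2),np.round(o[2],2),np.round(o[3],2),'bodyminz %.3f'%b[:,2].min())
E
```

```text
42 160 42 [-0.47  0.24 -0.76 -2.48 -0.49  1.17] 0.0 0.0 elbow,wr1,wr2 [ 0.13 -0.07  0.76] [ 0.35 -0.18  0.38] [ 0.34 -0.01  0.32] bodyminz 0.126
42 120 38 [-0.53  0.24 -0.87 -2.5  -0.6   1.25] 0.0 0.0 elbow,wr1,wr2 [ 0.13 -0.08  0.76] [ 0.31 -0.18  0.35] [ 0.3  -0.    0.31] bodyminz 0.112
42 80 30 [-0.61  0.29 -0.98 -2.52 -0.74  1.37] 0.0 0.0 elbow,wr1,wr2 [ 0.14 -0.1   0.76] [ 0.26 -0.18  0.32] [0.26 0.   0.29] bodyminz 0.094
42 40 25 [-0.67  0.29 -1.02 -2.43 -0.76  1.35] 5.7 1.7 elbow,wr1,wr2 [ 0.13 -0.11  0.76] [ 0.23 -0.19  0.32] [ 0.23 -0.    0.28] bodyminz 0.083
42 0 25 [-0.71  0.22 -1.02 -2.29 -0.7   1.24] 13.3 3.8 elbow,wr1,wr2 [ 0.1  -0.09  0.77] [ 0.22 -0.19  0.33] [ 0.2  -0.01  0.29] bodyminz 0.081
42 -25 25 [-0.73  0.18 -1.02 -2.21 -0.66  1.16] 18.1 5.0 elbow,wr1,wr2 [ 0.08 -0.08  0.77] [ 0.21 -0.19  0.35] [ 0.18 -0.01  0.29] bodyminz 0.080
42 -25 45 [-0.7   0.09 -1.02 -2.18 -0.61  1.08] 13.3 3.6 elbow,wr1,wr2 [ 0.04 -0.04  0.78] [ 0.2  -0.18  0.37] [ 0.17 -0.    0.3 ] bodyminz 0.095
42 -40 80 [-0.65 -0.07 -1.02 -2.09 -0.51  0.9 ] 5.7 1.4 elbow,wr1,wr2 [-0.03  0.02  0.78]
[... 1671 characters left out ...]
2 -2.37 -0.89  1.38] 16.5 4.9 elbow,wr1,wr2 [ 0.15 -0.14  0.74] [ 0.23 -0.21  0.3 ] [ 0.22 -0.02  0.27] bodyminz 0.084
48 0 25 [-0.78  0.28 -1.02 -2.23 -0.82  1.27] 24.9 7.1 elbow,wr1,wr2 [ 0.12 -0.12  0.76] [ 0.21 -0.21  0.32] [ 0.19 -0.03  0.28] bodyminz 0.083
48 -25 25 [-0.8   0.22 -1.02 -2.15 -0.77  1.19] 30.2 8.4 elbow,wr1,wr2 [ 0.09 -0.1   0.77] [ 0.2  -0.21  0.34] [ 0.17 -0.03  0.28] bodyminz 0.083
48 -25 45 [-0.77  0.12 -1.02 -2.13 -0.71  1.1 ] 25.9 7.0 elbow,wr1,wr2 [ 0.05 -0.06  0.78] [ 0.19 -0.19  0.36] [ 0.16 -0.02  0.3 ] bodyminz 0.100
48 -40 80 [-0.71 -0.08 -1.02 -2.04 -0.6   0.89] 19.3 4.9 elbow,wr1,wr2 [-0.03  0.02  0.78] [ 0.18 -0.16  0.41] [ 0.13 -0.    0.32] bodyminz 0.125
```

```bash
cat > clr.py <<'E'
from mv import *
from ik import *
def tr_(lean,az,roll=0):
    a,b=np.radians(lean),np.radians(az)
    d=np.array([np.sin(a)*np.cos(b),np.sin(a)*np.sin(b),-np.cos(a)]); z=-np.array([-np.sin(b),np.cos(b),0]); x=np.cross(d,z)
    return Ro.from_matrix(R0@np.c_[x,d,z])*Ro.from_euler('y',roll,degrees=True)
c7,s7=np.cos(np.radians(-7)),np.sin(np.radians(-7))
g=np.array([(a,b,c) for a in np.linspace(-.039,.039,5) for b in np.linspace(.066,.16,8) for c in np.linspace(-.097,.097,9)])
gf=np.array([(a,b,c) for a in (-.0095,.0095) for b in np.linspace(0,.066,10) for c in (-.021,.021)])
gw=np.array([(a,b,c) for b in np.linspace(.16,.34,8) for a,c in .05*np.c_[np.cos(np.arange(8)*.785),np.sin(np.arange(8)*.785)]])
def clear(x,z,tr,y=0):
    """dist-ish: (deck clearance mm, rail clearance mm)"""
    t=lp(x,y,z); M=tr.as_matrix(); out=[]
    W=np.vstack([t+(G*[1,-1,1])@M.T for G in(g,gf,gw)])
    u=(W-O)[:,0]*c7+(W-O)[:,1]*s7; v=-(W-O)[:,0]*s7+(W-O)[:,1]*c7; h=W[:,2]
    # deck+box: u>.130,|v|<.077,h .225-.3
    dx=np.maximum(.130-u,0); dy=np.maximum(abs(v)-.077,0); dz=np.maximum.reduce([.225-h,h-.3,0*h]); dd=np.sqrt(dx**2+dy**2+dz**2).min()
    L=(W[:len(g)]-O)@R0; 
    m=L[:,0]>.06; rz=L[m,2].min() if m.any() else 9
    lz=L[:,2].min(); return dd*1000,rz*1000,h.min()*1000
E
python3 - <<'E'
from clr import *
np.set_printoptions(suppress=True,linewidth=150)
q0=np.array(arm.get_state()['q'])
seeds=[q0,[.1,.2,-.5,-.6,-.4,-.4],[-.2,.2,-.4,-1,-.5,.2],[-.4,.2,-.6,-1.8,-.5,.8]]
for (x,z) in((160,42),(80,30),(-15,25)):
  print('X',x)
  for lean in(25,30,35,40,45):
    for az in(0,10,20,30,40,50):
      t=tr_(lean,az,180); best=min((ik(lp(x,0,z),t,np.array(k)) for k in seeds),key=lambda r:r[1]+r[2])
      print(lean,az,'OK' if best[1]<1 and best[2]<.5 else '-- %.0f %.0f'%best[1:],np.round(best[0],2),np.round(clear(x,z,t)))
E
```

```text
X 160
25 0 -- 14 8 [-0.34  0.19 -0.69 -2.81 -0.04  1.4 ] [ 17.  85. 117.]
25 10 -- 14 8 [ 0.2   0.18 -0.66 -0.33 -0.   -1.33] [  5.  85. 116.]
25 20 -- 7 4 [ 0.22  0.18 -0.7  -0.19 -0.   -1.33] [  0.  85. 115.]
25 30 OK [ 0.23  0.17 -0.72 -0.09 -0.   -1.28] [  0.  85. 114.]
25 40 OK [ 0.11  0.19 -0.5  -0.53 -0.28 -0.6 ] [  0.  85. 114.]
25 50 OK [ 0.04  0.21 -0.41 -0.62 -0.43 -0.31] [  0.  85. 113.]
30 0 -- 12 5 [-0.26  0.19 -0.57 -2.2  -0.07  0.72] [ 24.  80. 116.]
30 10 -- 12 5 [ 0.07  0.18 -0.53 -1.05 -0.   -0.51] [ 13.  80. 115.]
30 20 -- 4 2 [ 0.17  0.18 -0.6  -0.62 -0.   -0.85] [  2.  80. 114.]
30 30 OK [ 0.09  0.17 -0.52 -0.72 -0.16 -0.55] [  0.  80. 114.]
30 40 OK [-0.02  0.19 -0.43 -0.84 -0.35 -0.22] [  0.  80. 113.]
30 50 OK [-0.08  0.22 -0.37 -0.85 -0.5  -0.03] [  0.  80. 113.]
35 0 -- 3 1 [-0.18  0.17 -0.52 -1.89 -0.04  0.36] [ 31.  74. 116.]
35 10 -- 3 1 [ 0.02  0.17 -0.51 -1.27 -0.   -0.25] [ 20.  74. 115.]
35 20 OK [-0.01  0.17 -0.49 -1.14 -0.12 -0.22] [  9.  74. 114.]
35 30 OK [-0.11  0.19 -0.45 -1.16 -0.31  0.01] [  3.  74. 113.]
35 40 OK [-0.16  0.21 -0.4  -1.11 -0.
[... 4082 characters left out ...]
] [ 190. 9000.   52.]
40 20 OK [-0.73  0.26 -0.91 -1.96 -0.74  1.23] [ 173. 9000.   52.]
40 30 OK [-0.65  0.24 -0.81 -1.75 -0.72  1.08] [ 157. 9000.   51.]
40 40 OK [-0.58  0.24 -0.73 -1.57 -0.73  0.98] [ 142. 9000.   50.]
40 50 OK [-0.53  0.25 -0.66 -1.41 -0.77  0.92] [ 130. 9000.   50.]
45 0 -- 22 6 [-0.76  0.22 -1.02 -2.21 -0.73  1.2 ] [ 212. 9000.   53.]
45 10 -- 11 3 [-0.85  0.37 -1.02 -2.12 -0.9   1.41] [ 197. 9000.   52.]
45 20 OK [-0.88  0.44 -0.99 -2.02 -0.97  1.53] [ 180. 9000.   51.]
45 30 OK [-0.78  0.36 -0.85 -1.81 -0.89  1.32] [ 163. 9000.   50.]
45 40 OK [-0.71  0.33 -0.75 -1.63 -0.88  1.18] [ 148. 9000.   49.]
45 50 OK [-0.64  0.33 -0.66 -1.47 -0.9   1.09] [ 134. 9000.   48.]
```

```bash
cat >> clr.py <<'E'
def trp(lean,az,half=180):
    a,b=np.radians(lean),np.radians(az)
    d=np.array([np.sin(a)*np.cos(b),np.sin(a)*np.sin(b),-np.cos(a)])
    z=np.array([0,d[2],-d[1]]); z/=np.linalg.norm(z); x=np.cross(d,z)
    return Ro.from_matrix(R0@np.c_[x,d,z])*Ro.from_euler('y',half,degrees=True)
E
python3 - <<'E'
from clr import *
np.set_printoptions(suppress=True,linewidth=170)
q0=np.array(arm.get_state()['q'])
q=np.array([-.5,.15,-.83,-1.83,-.51,.89])
for lean,x,z in((34,-30,70),(34,-30,25),(34,-15,25),(35,40,27),(37,80,30),(40,120,37),(42,150,41),(42,162,41)):
    t=trp(lean,10); q,e,a=ik(lp(x,0,z),t,q)
    if x==-30 and z==70: qp=q.copy()
    print(lean,x,z,np.round(q,3),'%.1f %.1f'%(e,a),np.round(clear(x,z,t)))
print('path')
for s in np.linspace(0,1,13):
    qq=q0+(qp-q0)*s; qq=qq+np.array([0,-.25,0,0,0,0])*np.sin(np.pi*s)
    o,t,Rt,b=parts(qq)
    l=(t-O)@R0*1000; print('%.2f'%s,np.round(qq,2),'tcp',np.round(t,3),'dir',np.round(Rt[:,1],2),'bmin %.3f'%b[:,2].min(),'bxmax %.3f'%b[:,0].max(),'wr',np.round(o[3],2),np.round(clear(l[0],l[2],Ro.from_matrix(Rt),l[1])))
E
```

```text
34 -30 70 [-0.128 -0.088 -0.812 -1.573 -0.101 -0.059] 0.0 0.0 [ 206. 9000.   91.]
34 -30 25 [-0.609  0.143 -0.936 -2.059 -0.515  0.833] 0.0 0.0 [ 210. 9000.   48.]
34 -15 25 [-0.561  0.137 -0.896 -2.046 -0.473  0.772] 0.0 0.0 [ 195. 9000.   52.]
35 40 27 [-0.446  0.144 -0.775 -2.004 -0.378  0.613] 0.0 0.0 [ 142. 9000.   68.]
37 80 30 [-0.428  0.17  -0.718 -2.022 -0.381  0.603] 0.0 0.0 [105.  93.  80.]
40 120 37 [-0.438  0.196 -0.68  -2.071 -0.42   0.642] 0.0 0.0 [68. 61. 97.]
42 150 41 [-0.438  0.219 -0.646 -2.103 -0.441  0.659] 0.0 0.0 [ 41.  50. 108.]
42 162 41 [-0.417  0.223 -0.615 -2.083 -0.416  0.62 ] 0.0 0.0 [ 30.  50. 111.]
path
0.00 [ 0.48 -0.11 -0.74  0.22 -0.73  0.83] tcp [ 0.479 -0.024  0.193] dir [ 0.26 -0.03 -0.96] bmin 0.246 bxmax 0.511 wr [ 0.38 -0.01  0.54] [127. 217. 190.]
0.08 [ 0.43 -0.18 -0.75  0.07 -0.68  0.75] tcp [ 0.46  -0.019  0.194] dir [ 0.31  0.09 -0.95] bmin 0.228 bxmax 0.505 wr [ 0.35 -0.05  0.54] [131. 236. 187.]
0.17 [ 0.38 -0.23 -0.75 -0.08 -0.62  0.68] tcp [ 0.446 -0.011  0.197] dir [ 0.37  0.19 -0.91] bmin 0.214 bxmax 0.498 wr [ 0.31 -0.08  0.53] [1
[... 890 characters left out ...]
 bmin 0.161 bxmax 0.460 wr [ 0.17 -0.09  0.41] [ 165. 9000.  161.]
0.75 [ 0.02 -0.27 -0.79 -1.12 -0.26  0.16] tcp [0.446 0.012 0.179] dir [ 0.78  0.25 -0.58] bmin 0.154 bxmax 0.459 wr [ 0.16 -0.08  0.39] [ 163. 9000.  154.]
0.83 [-0.03 -0.22 -0.8  -1.27 -0.21  0.09] tcp [0.45  0.003 0.156] dir [ 0.79  0.17 -0.59] bmin 0.146 bxmax 0.452 wr [ 0.16 -0.06  0.37] [ 167. 9000.  145.]
0.92 [-0.08 -0.16 -0.81 -1.42 -0.15  0.02] tcp [ 0.451 -0.008  0.13 ] dir [ 0.78  0.09 -0.62] bmin 0.136 bxmax 0.437 wr [ 0.17 -0.04  0.35] [ 180. 9000.  122.]
1.00 [-0.13 -0.09 -0.81 -1.57 -0.1  -0.06] tcp [ 0.449 -0.021  0.101] dir [ 0.75  0.01 -0.66] bmin 0.104 bxmax 0.434 wr [ 0.18 -0.02  0.34] [ 206. 9000.   91.]
```

```bash
cat > path.py <<'E'
from clr import *
QA=np.array([.475,-.11,-.74,.22,-.73,.83]); QB=np.array([-0.609,0.143,-0.936,-2.059,-0.515,0.833])
def qs(s): return QA+(QB-QA)*s+np.array([0,-.3,0,0,0,0])*np.sin(np.pi*s)
def nxt(s0,s1,n=5):
    status(); s_,p,r=pose()
    for k in range(1,n+1):
        x,R=fk(qs(s0+(s1-s0)*k/n),PP); tr=Ro.from_matrix(R)
        print(np.round(r.inv().apply(x-p)*1000,1).tolist(),np.round((r.inv()*tr).as_rotvec(degrees=True),2).tolist())
        p,r=x,tr
E
python3 - <<'E'
from path import *
np.set_printoptions(suppress=True,linewidth=170)
for s in np.linspace(0,1,11):
    o,t,Rt,b=parts(qs(s)); print('%.1f'%s,np.round(qs(s),2),np.round(t,3),np.round((t-O)@R0*1000),np.round(Rt[:,1],2),'bmin %.3f'%b[:,2].min(),'wr',np.round(o[2],2),np.round(o[3],2))
nxt(0,.15)
E
```

```text
0.0 [ 0.48 -0.11 -0.74  0.22 -0.73  0.83] [ 0.481 -0.024  0.193] [ 25.   2. 151.] [ 0.26 -0.03 -0.96] bmin 0.247 wr [0.28 0.14 0.51] [ 0.39 -0.01  0.54]
0.1 [ 0.37 -0.18 -0.76 -0.01 -0.71  0.83] [ 0.428 -0.039  0.173] [-29. -20. 145.] [ 0.26  0.1  -0.96] bmin 0.210 wr [0.27 0.1  0.53] [ 0.34 -0.08  0.52]
0.2 [ 0.26 -0.24 -0.78 -0.24 -0.69  0.83] [ 0.385 -0.035  0.157] [-75. -22. 140.] [ 0.29  0.23 -0.93] bmin 0.179 wr [0.26 0.06 0.53] [ 0.28 -0.12  0.49]
0.3 [ 0.15 -0.28 -0.8  -0.46 -0.67  0.83] [ 0.355 -0.018  0.145] [-109.   -8.  137.] [ 0.36  0.33 -0.87] bmin 0.153 wr [0.24 0.03 0.54] [ 0.22 -0.14  0.46]
0.4 [ 0.04 -0.29 -0.82 -0.69 -0.64  0.83] [0.34  0.006 0.136] [-128.   14.  133.] [ 0.44  0.4  -0.8 ] bmin 0.126 wr [0.23 0.01 0.53] [ 0.18 -0.14  0.43]
0.5 [-0.07 -0.28 -0.84 -0.92 -0.62  0.83] [0.34  0.03  0.129] [-134.   38.  127.] [ 0.53  0.43 -0.73] bmin 0.107 wr [ 0.23 -0.02  0.52] [ 0.15 -0.13  0.39]
0.6 [-0.18 -0.24 -0.86 -1.15 -0.6   0.83] [0.352 0.048 0.123] [-126.   57.  119.] [ 0.62  0.41 -0.67] bmin 0.096 wr [ 0.24 -0.05  0.51] [ 0.13 -0.1   0.36]
0.7 [-0.28 -0.18 -0.
[... 256 characters left out ...]
-0.11  0.45] [ 0.13 -0.05  0.32]
0.9 [-0.5   0.02 -0.92 -1.83 -0.54  0.83] [0.435 0.021 0.084] [-53.  40.  59.] [ 0.77  0.14 -0.62] bmin 0.088 wr [ 0.26 -0.15  0.41] [ 0.15 -0.03  0.31]
1.0 [-0.61  0.14 -0.94 -2.06 -0.52  0.83] [ 0.461 -0.023  0.057] [-30.   0.  25.] [ 0.75  0.01 -0.66] bmin 0.061 wr [ 0.25 -0.18  0.37] [ 0.19 -0.02  0.3 ]
t 5.87 p [ 0.4786 -0.0253  0.1923] rot [-90.2  15.2 173.1] lane [ 22.5  -0.5 150.8] F [0.3 0.  0.2] Flane [0.4 0.1 0.1] w 0.0757 q [ 0.48 -0.11 -0.74  0.22 -0.73  0.83]
[14.4, 1.7, 7.0] [-2.11, 4.64, -0.72]
[15.8, 1.9, 8.2] [-2.21, 4.81, -0.65]
[14.8, 1.6, 7.5] [-2.25, 4.78, -0.58]
[13.9, 1.4, 6.7] [-2.29, 4.75, -0.52]
[13.1, 1.3, 5.9] [-2.31, 4.72, -0.47]
```

```bash
cat > path.py <<'E'
from clr import *
np.set_printoptions(suppress=True,linewidth=170)
QA=np.array([.475,-.11,-.74,.22,-.73,.83]); QB=np.array([-0.609,0.143,-0.936,-2.059,-0.515,0.833])
def qs(s): return QA+(QB-QA)*s
from scipy.interpolate import PchipInterpolator
PS=PchipInterpolator([0,.25,.75,.9,1],[[.479,-.025,.192],[.50,-.02,.26],[.50,-.02,.26],[.475,-.022,.15],[.455,-.022,.06]])
def P(s): return PS(s),Ro.from_matrix(fk(qs(s),PP)[1])
def nxt(s0,s1,n=5):
    status(); s_,p,r=pose()
    for k in range(1,n+1):
        x,tr=P(s0+(s1-s0)*k/n)
        print(np.round(r.inv().apply(x-p)*1000,1).tolist(),np.round((r.inv()*tr).as_rotvec(degrees=True),2).tolist())
        p,r=x,tr
E
python3 - <<'E'
from path import *
q=QA
for s in np.linspace(0,1,21):
    x,tr=P(s); q,e,a=ik(x,tr,q); o,t,Rt,b=parts(q); l=(t-O)@R0*1000
    print('%.2f'%s,np.round(q,2),'%.1f %.1f'%(e,a),np.round(t,3),np.round(Rt[:,1],2),'bmin %.3f'%b[:,2].min(),'wr',np.round(o[2],2),np.round(o[3],2),np.round(clear(l[0],l[2],tr,l[1])))
nxt(0,.15)
E
```

```text
0.00 [ 0.47 -0.11 -0.75  0.22 -0.73  0.83] 0.0 0.0 [ 0.479 -0.025  0.192] [ 0.26 -0.03 -0.96] bmin 0.245 wr [0.28 0.14 0.51] [ 0.38 -0.01  0.54] [126. 216. 189.]
0.05 [ 0.41 -0.09 -0.61  0.09 -0.84  0.86] 0.0 0.0 [ 0.485 -0.024  0.211] [ 0.21  0.02 -0.98] bmin 0.261 wr [0.33 0.14 0.55] [ 0.41 -0.03  0.57] [107. 227. 207.]
0.10 [ 0.35 -0.06 -0.5  -0.01 -0.94  0.85] 0.0 0.0 [ 0.49  -0.022  0.229] [ 0.17  0.07 -0.98] bmin 0.276 wr [0.37 0.13 0.59] [ 0.43 -0.05  0.59] [ 87. 238. 225.]
0.15 [ 0.29 -0.04 -0.41 -0.1  -1.02  0.81] 0.0 0.0 [ 0.495 -0.021  0.245] [ 0.15  0.13 -0.98] bmin 0.289 wr [0.4  0.11 0.62] [ 0.44 -0.07  0.6 ] [ 74. 249. 240.]
0.20 [ 0.23 -0.02 -0.34 -0.17 -1.08  0.76] 0.0 0.0 [ 0.499 -0.02   0.256] [ 0.13  0.19 -0.97] bmin 0.297 wr [0.42 0.09 0.64] [ 0.45 -0.09  0.61] [ 68. 255. 251.]
0.25 [ 0.17 -0.01 -0.3  -0.25 -1.12  0.7 ] 0.0 0.0 [ 0.5  -0.02  0.26] [ 0.13  0.25 -0.96] bmin 0.294 wr [0.44 0.07 0.66] [ 0.45 -0.11  0.61] [ 63. 258. 254.]
0.30 [ 0.12 -0.   -0.28 -0.32 -1.13  0.63] 0.0 0.0 [ 0.5  -0.02  0.26] [ 0.14  0.3  -0.94] bmin 0.288 wr [0.44 0.05 0.66] [ 0.45 -0
[... 1967 characters left out ...]
.95 [ 0.12 -0.08 -0.81 -1.16 -0.   -0.49] 0.8 0.2 [ 0.465 -0.022  0.108] [ 0.74  0.09 -0.67] bmin 0.117 wr [0.3  0.03 0.48] [ 0.2  -0.05  0.35] [ 174. 9000.   99.]
1.00 [-0.   -0.01 -0.79 -1.47 -0.   -0.25] 13.2 3.8 [ 0.455 -0.021  0.073] [ 0.71 -0.   -0.71] bmin 0.082 wr [ 0.33 -0.    0.46] [ 0.2  -0.02  0.33] [ 209. 9000.   64.]
t 5.87 p [ 0.4786 -0.0253  0.1923] rot [-90.2  15.2 173.1] lane [ 22.5  -0.5 150.8] F [0.3 0.  0.2] Flane [0.4 0.1 0.1] w 0.0757 q [ 0.48 -0.11 -0.74  0.22 -0.73  0.83]
[-6.4, -9.5, -1.6] [-1.22, 4.44, -2.06]
[-5.7, -10.2, -2.0] [-1.3, 4.7, -1.97]
[-5.1, -10.1, -2.6] [-1.33, 4.76, -1.86]
[-4.2, -9.5, -3.0] [-1.36, 4.81, -1.75]
[-3.2, -8.4, -3.1] [-1.4, 4.86, -1.65]
```

```bash
cat > path.py <<'E'
from clr import *
np.set_printoptions(suppress=True,linewidth=170)
QA=np.array([.475,-.11,-.74,.22,-.73,.83])
W=[QA,[.35,-.1,-.5,-.2,-.85,.83],[-.05,-.08,-.45,-.95,-.85,.83],[-.45,-.03,-.55,-1.75,-.75,.83],[-.57,.04,-.85,-2.0,-.58,.83],[-0.609,0.143,-0.936,-2.059,-0.515,0.833]]
from scipy.interpolate import PchipInterpolator
qs=PchipInterpolator([0,.2,.5,.8,.92,1],W)
def P(s): 
    x,R=fk(qs(s),PP); return x,Ro.from_matrix(R)
def nxt(s0,s1,n=5):
    status(); s_,p,r=pose()
    for k in range(1,n+1):
        x,tr=P(s0+(s1-s0)*k/n)
        print(np.round(r.inv().apply(x-p)*1000,1).tolist(),np.round((r.inv()*tr).as_rotvec(degrees=True),2).tolist())
        p,r=x,tr
E
python3 - <<'E'
from path import *
for s in np.linspace(0,1,21):
    q=qs(s); o,t,Rt,b=parts(q); l=(t-O)@R0*1000
    print('%.2f'%s,np.round(q,2),np.round(t,3),np.round(l),np.round(Rt[:,1],2),'bmin %.3f'%b[:,2].min(),'wr',np.round(o[2],2),np.round(o[3],2),np.round(clear(l[0],l[2],Ro.from_matrix(Rt),l[1])))
nxt(0,.15)
E
```

```text
0.00 [ 0.48 -0.11 -0.74  0.22 -0.73  0.83] [ 0.481 -0.024  0.193] [ 25.   2. 151.] [ 0.26 -0.03 -0.96] bmin 0.247 wr [0.28 0.14 0.51] [ 0.39 -0.01  0.54] [125. 217. 191.]
0.05 [ 0.45 -0.11 -0.66  0.12 -0.77  0.83] [ 0.489 -0.008  0.209] [ 35.  18. 165.] [ 0.26  0.03 -0.97] bmin 0.255 wr [0.3  0.14 0.54] [ 0.39 -0.02  0.56] [113. 224. 205.]
0.10 [ 0.42 -0.11 -0.59  0.02 -0.81  0.83] [0.494 0.007 0.223] [ 41.  34. 177.] [ 0.26  0.1  -0.96] bmin 0.261 wr [0.32 0.14 0.57] [ 0.4  -0.03  0.57] [104. 229. 217.]
0.15 [ 0.39 -0.1  -0.53 -0.09 -0.84  0.83] [0.494 0.023 0.23 ] [ 42.  49. 185.] [ 0.25  0.17 -0.95] bmin 0.261 wr [0.34 0.14 0.59] [ 0.4  -0.04  0.58] [101. 237. 223.]
0.20 [ 0.35 -0.1  -0.5  -0.2  -0.85  0.83] [0.49  0.037 0.229] [ 35.  62. 185.] [ 0.25  0.25 -0.94] bmin 0.254 wr [0.35 0.12 0.61] [ 0.4  -0.05  0.57] [102. 237. 221.]
0.25 [ 0.3  -0.1  -0.49 -0.32 -0.85  0.83] [0.483 0.049 0.223] [ 26.  73. 182.] [ 0.26  0.32 -0.91] bmin 0.243 wr [0.36 0.11 0.61] [ 0.39 -0.07  0.55] [100. 236. 215.]
0.30 [ 0.24 -0.09 -0.47 -0.44 -0.85  0.83] [0.479 0.058 0.22 ] [ 20.  82. 180.] [ 0.28
[... 2153 characters left out ...]
9 -2.03 -0.55  0.83] [ 0.493 -0.025  0.106] [14.  2. 64.] [ 0.82  0.02 -0.57] bmin 0.106 wr [ 0.26 -0.18  0.41] [ 0.19 -0.03  0.31] [ 166. 9000.   97.]
1.00 [-0.61  0.14 -0.94 -2.06 -0.52  0.83] [ 0.461 -0.023  0.057] [-30.   0.  25.] [ 0.75  0.01 -0.66] bmin 0.061 wr [ 0.25 -0.18  0.37] [ 0.19 -0.02  0.3 ] [ 210. 9000.   48.]
t 5.87 p [ 0.4786 -0.0253  0.1923] rot [-90.2  15.2 173.1] lane [ 22.5  -0.5 150.8] F [0.3 0.  0.2] Flane [0.4 0.1 0.1] w 0.0757 q [ 0.48 -0.11 -0.74  0.22 -0.73  0.83]
[-8.5, -8.8, -11.8] [-1.97, 3.29, -0.38]
[-4.6, -7.7, -10.3] [-2.16, 3.54, -0.54]
[-2.5, -6.6, -10.5] [-2.27, 3.56, -0.69]
[-0.1, -4.9, -10.2] [-2.36, 3.58, -0.84]
[2.5, -2.5, -9.2] [-2.41, 3.61, -0.99]
```

```bash
sed -i 's/^W=.*/W=[QA,[.35,-.1,-.5,-.2,-.85,.83],[-.05,-.10,-.52,-.95,-.78,.83],[-.45,-.14,-.70,-1.75,-.65,.83],[-.57,-.03,-.9,-2.0,-.55,.83],[-0.609,0.13,-0.940,-2.059,-0.520,0.833]]/' path.py
python3 - <<'E'
from path import *
for s in np.linspace(0.2,1,17):
    q=qs(s); o,t,Rt,b=parts(q); l=(t-O)@R0*1000
    print('%.2f'%s,np.round(q,2),np.round(t,3),np.round(l),np.round(Rt[:,1],2),'bmin %.3f'%b[:,2].min(),'wr',np.round(o[2],2),np.round(o[3],2),np.round(clear(l[0],l[2],Ro.from_matrix(Rt),l[1])))
E
```

```text
0.20 [ 0.35 -0.1  -0.5  -0.2  -0.85  0.83] [0.49  0.037 0.229] [ 35.  62. 185.] [ 0.25  0.25 -0.94] bmin 0.254 wr [0.35 0.12 0.61] [ 0.4  -0.05  0.57] [102. 237. 221.]
0.25 [ 0.3  -0.1  -0.5  -0.32 -0.85  0.83] [0.476 0.046 0.217] [ 18.  70. 178.] [ 0.25  0.32 -0.91] bmin 0.237 wr [0.36 0.11 0.61] [ 0.39 -0.07  0.55] [103. 238. 208.]
0.30 [ 0.24 -0.1  -0.5  -0.44 -0.84  0.83] [0.467 0.054 0.209] [  6.  77. 172.] [ 0.27  0.39 -0.88] bmin 0.219 wr [0.36 0.08 0.61] [ 0.37 -0.09  0.53] [102. 237. 198.]
0.35 [ 0.17 -0.1  -0.51 -0.56 -0.83  0.83] [0.464 0.06  0.204] [  1.  83. 169.] [ 0.31  0.45 -0.84] bmin 0.203 wr [0.37 0.06 0.6 ] [ 0.35 -0.1   0.51] [100. 230. 192.]
0.40 [ 0.09 -0.1  -0.51 -0.69 -0.81  0.83] [0.466 0.065 0.204] [  3.  88. 168.] [ 0.36  0.5  -0.79] bmin 0.191 wr [0.37 0.03 0.6 ] [ 0.33 -0.12  0.49] [ 98. 234. 190.]
0.45 [ 0.02 -0.1  -0.51 -0.82 -0.8   0.83] [0.473 0.07  0.208] [ 10.  93. 170.] [ 0.43  0.53 -0.73] bmin 0.185 wr [0.37 0.   0.6 ] [ 0.32 -0.12  0.47] [ 94. 232. 185.]
0.50 [-0.05 -0.1  -0.52 -0.95 -0.78  0.83] [0.485 0.073 0.215] [ 22.  98. 175.] [ 0.51  0.55
[... 1106 characters left out ...]
.85 [-0.51 -0.11 -0.78 -1.87 -0.61  0.83] [ 0.528 -0.004  0.222] [ 75.  27. 168.] [ 0.92  0.11 -0.38] bmin 0.193 wr [ 0.26 -0.15  0.5 ] [ 0.19 -0.05  0.36] [ 91. 232. 193.]
0.90 [-0.56 -0.06 -0.88 -1.97 -0.56  0.83] [ 0.497 -0.013  0.159] [ 30.  14. 115.] [ 0.88  0.03 -0.48] bmin 0.152 wr [ 0.24 -0.16  0.45] [ 0.18 -0.02  0.33] [ 135. 9000.  150.]
0.95 [-0.59  0.02 -0.92 -2.03 -0.54  0.83] [ 0.478 -0.02   0.113] [ 0.  5. 74.] [ 0.83 -0.   -0.56] bmin 0.114 wr [ 0.24 -0.17  0.42] [ 0.18 -0.02  0.32] [ 177. 9000.  104.]
1.00 [-0.61  0.13 -0.94 -2.06 -0.52  0.83] [ 0.461 -0.021  0.062] [-29.   2.  30.] [ 0.76  0.   -0.65] bmin 0.065 wr [ 0.25 -0.18  0.38] [ 0.18 -0.02  0.3 ] [ 209. 9000.   53.]
```

```bash
python3 -c "
from path import *
nxt(0,.2)"
```

```text
t 5.87 p [ 0.4786 -0.0253  0.1923] rot [-90.2  15.2 173.1] lane [ 22.5  -0.5 150.8] F [0.3 0.  0.2] Flane [0.4 0.1 0.1] w 0.0757 q [ 0.48 -0.11 -0.74  0.22 -0.73  0.83]
[-12.2, -12.6, -15.9] [-2.7, 4.49, -0.49]
[-7.1, -10.8, -15.2] [-3.07, 4.74, -0.68]
[-2.2, -7.6, -14.6] [-3.23, 4.76, -0.98]
[4.5, -2.3, -11.1] [-3.19, 4.83, -1.36]
[12.3, 4.8, -4.0] [-2.91, 5.03, -1.78]
```

Call:
move_arm(deltas=[{"dp":[-12,-12.5,-16],"rotation":[-2.7,4.5,-0.5]},{"dp":[-7,-11,-15],"rotation":[-3,4.7,-0.7]},{"dp":[-2,-7.5,-14.5],"rotation":[-3.2,4.8,-1]},{"dp":[4.5,-2.5,-11],"rotation":[-3.2,4.8,-1.4]},{"dp":[12,5,-4],"rotation":[-2.9,5,-1.8]}], jaw=255)

```text
t: 6.28
eef_pos: [0.4909, 0.0403, 0.2316]
ee_rot: [-1.93, 0.095, 2.62]
force: [-0.3, -1.8, -0.1]
width: 0.0478
```

```bash
python3 -c "
from path import *
nxt(.2,.38);print(qs(.2))"
```

```text
t 6.28 p [0.4909 0.0403 0.2316] rot [-110.6    5.5  150.1] lane [ 36.6  66.1 187.7] F [-0.3 -1.8 -0.1] Flane [-0.1 -1.9 -0. ] w 0.0478 q [ 0.34 -0.1  -0.49 -0.21 -0.86  0.84]
[12.7, 8.6, 6.2] [-1.99, 4.61, -1.46]
[10.2, 6.4, 2.1] [-2.83, 5.43, -1.36]
[7.3, 5.2, 1.5] [-3.11, 5.79, -1.08]
[4.6, 3.9, 0.1] [-3.39, 6.03, -0.82]
[2.4, 2.8, -1.9] [-3.65, 6.15, -0.6]
[ 0.35 -0.1  -0.5  -0.2  -0.85  0.83]
```

Tracking well; continuing.

Call:
move_arm(deltas=[{"dp":[12,8,5],"rotation":[-2.2,4.8,-1.5]},{"dp":[10,6.5,2],"rotation":[-2.8,5.4,-1.4]},{"dp":[7.5,5,1.5],"rotation":[-3.1,5.8,-1.1]},{"dp":[4.5,4,0],"rotation":[-3.4,6,-0.8]},{"dp":[2.5,3,-2],"rotation":[-3.6,6.2,-0.6]}])

```text
t: 6.7
eef_pos: [0.4693, 0.067, 0.2038]
ee_rot: [-2.176, -0.228, 2.213]
force: [0.7, -0.7, -0.3]
width: 0.0147
```

```bash
python3 -c "
from path import *
nxt(.38,.56);print(qs(.38))"
```

```text
t 6.70 p [0.4693 0.067  0.2038] rot [-124.7  -13.1  126.8] lane [  5.7  90.  167.2] F [ 0.7 -0.7 -0.3] Flane [ 0.6 -0.6 -0.5] w 0.0147 q [ 0.1  -0.09 -0.5  -0.66 -0.83  0.84]
[1.2, -1.5, 0.7] [-3.23, 5.04, -0.17]
[0.1, 1.2, -7.1] [-4.05, 6.1, -0.35]
[0.3, 1.1, -9.7] [-4.15, 5.94, -0.34]
[1.2, 1.0, -11.6] [-4.24, 5.81, -0.38]
[1.4, 0.2, -12.1] [-4.47, 5.98, -0.35]
[ 0.12446648 -0.1        -0.507776   -0.63987636 -0.817744    0.83      ]
```

Call:
move_arm(deltas=[{"dp":[1,-0.5,-1],"rotation":[-3.3,5.2,-0.2]},{"dp":[0,1,-7],"rotation":[-4,6,-0.3]},{"dp":[0.5,1,-9.5],"rotation":[-4.1,5.9,-0.3]},{"dp":[1,1,-11.5],"rotation":[-4.2,5.8,-0.4]},{"dp":[1.5,0,-12],"rotation":[-4.5,6,-0.4]}])

```text
t: 7.12
eef_pos: [0.504, 0.0721, 0.2244]
ee_rot: [-2.366, -0.574, 1.808]
force: [-0.3, -0.4, -0.1]
width: 0.0004
```

```bash
python3 -c "
from path import *
nxt(.56,.74);print(qs(.56))"
```

```text
t 7.12 p [0.504  0.0721 0.2244] rot [-135.6  -32.9  103.6] lane [ 43.7  99.2 178.4] F [-0.3 -0.4 -0.1] Flane [-0.2 -0.5  0. ] w 0.0004 q [-0.16 -0.09 -0.53 -1.1  -0.78  0.84]
[5.9, -3.7, -11.1] [-4.94, 5.96, -0.72]
[0.6, -1.0, -13.1] [-4.77, 6.16, -0.19]
[-0.5, -1.4, -13.4] [-4.81, 6.17, -0.06]
[-2.0, -1.6, -13.5] [-4.77, 6.13, 0.1]
[-4.1, -1.8, -13.3] [-4.64, 6.05, 0.31]
[-0.132048   -0.10416    -0.53424692 -1.11022781 -0.76056428  0.83      ]
```

Call:
move_arm(deltas=[{"dp":[5,-3,-11],"rotation":[-4.6,5.4,-0.6]},{"dp":[0.5,-1,-12],"rotation":[-4.4,5.6,-0.2]},{"dp":[-0.5,-1.5,-12],"rotation":[-4.4,5.6,0]},{"dp":[-2,-1.5,-12],"rotation":[-4.4,5.6,0.1]},{"dp":[-3.5,-1.5,-12],"rotation":[-4.3,5.5,0.3]}])

```text
t: 7.53
eef_pos: [0.541, 0.0362, 0.258]
ee_rot: [-2.437, -0.943, 1.354]
force: [-0.5, 1.3, -0.3]
width: 0.0005
```

```bash
python3 -c "
from path import *
nxt(.73,.87);print(qs(.73))"
```

```text
t 7.53 p [0.541  0.0362 0.258 ] rot [-139.6  -54.    77.6] lane [ 92.   68.1 200.2] F [-0.5  1.3 -0.3] Flane [-0.7  1.2 -0.2] w 0.0005 q [-0.4  -0.12 -0.63 -1.55 -0.71  0.85]
[1.8, -3.8, -6.0] [-3.76, 5.54, -0.28]
[-6.2, -1.4, -9.8] [-3.38, 4.55, 0.55]
[-10.9, -1.5, -7.6] [-3.15, 4.7, 1.0]
[-28.2, -2.6, 1.0] [-2.72, 5.93, 2.6]
[-39.0, -3.3, 4.4] [-2.34, 6.37, 3.72]
[-0.36544415 -0.13448296 -0.63775558 -1.57738974 -0.68869984  0.83      ]
```

Call:
move_arm(deltas=[{"dp":[1,-3,-6],"rotation":[-3.8,5.5,-0.3]},{"dp":[-6,-1.5,-10],"rotation":[-3.4,4.6,0.5]},{"dp":[-11,-1.5,-7.5],"rotation":[-3.1,4.7,1]},{"dp":[-28,-2.5,1],"rotation":[-2.7,5.9,2.6]},{"dp":[-35,-3,4],"rotation":[-2.3,6,3.4]}])

```text
t: 7.95
eef_pos: [0.5195, -0.0154, 0.1978]
ee_rot: [-1.869, -1.131, 0.393]
force: [0.8, 0.6, -0.7]
width: 0.0006
```

```bash
python3 -c "
from path import *
nxt(.87,.96);print(qs(.87))"
```

```text
t 7.95 p [ 0.5195 -0.0154  0.1978] rot [-107.1  -64.8   22.5] lane [ 61.9  14.3 146. ] F [ 0.8  0.6 -0.7] Flane [ 0.5  0.7 -0.9] w 0.0006 q [-0.58 -0.09 -0.83 -1.91 -0.62  0.84]
[-27.7, -4.0, 9.1] [-0.26, 3.27, 2.92]
[-23.2, -0.2, 0.1] [-1.07, 3.3, 2.39]
[-17.6, 1.7, -2.0] [-0.81, 2.54, 1.94]
[-17.0, 3.2, -2.3] [-0.58, 2.31, 1.98]
[-18.4, 4.3, -2.0] [-0.38, 2.26, 2.22]
[-0.52757066 -0.09330928 -0.82363031 -1.91593508 -0.5889424   0.83      ]
```

```bash
python3 -c "
from path import *
q=np.array(arm.get_state()['q'])
for l,z,x in((34,80,-32),(34,55,-32),(34,28,-32),(34,28,-10)):
    print(z,ik(lp(x,0,z),trp(l,10),q))
plan(lp(-32,0,70),trp(34,10))
"
```

```text
80 (array([-0.02031066, -0.1171613 , -0.8212623 , -1.47030859, -0.0223389 , -0.23261677]), np.float64(2.5941266837908796), np.float64(0.7127089450822245))
55 (array([-0.37907021, -0.02108238, -0.8506137 , -1.81244291, -0.29639529,  0.36384019]), np.float64(1.8825012839517276e-06), np.float64(8.580382861037296e-07))
28 (array([-0.59667689,  0.12565999, -0.93123523, -2.03876431, -0.49945023,  0.79869098]), np.float64(1.8522542147021878e-10), np.float64(2.866593564047178e-11))
28 (array([-0.52778628,  0.12029039, -0.87464866, -2.01937851, -0.43997897,  0.71089217]), np.float64(6.795922593108032e-08), np.float64(3.2637746686155674e-09))
0 [-29.4, -6.6, 3.9] [-0.73, 4.53, 4.29]
1 [-30.1, -4.4, 1.4] [-0.73, 4.53, 4.29]
2 [-30.3, -2.1, -1.0] [-0.73, 4.53, 4.29]
3 [-30.2, 0.2, -3.4] [-0.73, 4.53, 4.29]
```

Call:
move_arm(deltas=[{"dp":[-26,-4,8],"rotation":[-0.4,3.2,2.8]},{"dp":[-23,0,0],"rotation":[-1,3.2,2.4]},{"dp":[-18,1.5,-2],"rotation":[-0.8,2.5,2]},{"dp":[-17,3,-2],"rotation":[-0.6,2.3,2]},{"dp":[-18,4,-2],"rotation":[-0.4,2.2,2.2]}])

```text
t: 8.37
eef_pos: [0.4666, -0.023, 0.0942]
ee_rot: [-1.47, -0.927, -0.144]
force: [0.6, -0.1, -0.9]
width: 0.0006
```

```bash
python3 -c "
from path import *
status()
plan(lp(-30,0,32),trp(35,10))
grab('side','side5');crop('side5',200,120,400,270,4,'k6')
"
```

```text
t 8.37 p [ 0.4666 -0.023   0.0942] rot [-84.2 -53.1  -8.2] lane [-14.7   0.3  59.2] F [ 0.6 -0.1 -0.9] Flane [ 0.4 -0.  -1.1] w 0.0006 q [-0.61  0.04 -0.92 -2.   -0.51  0.79]
0 [-28.9, 11.9, -1.7] [0.78, 3.51, 3.61]
```

View pics/k6.png

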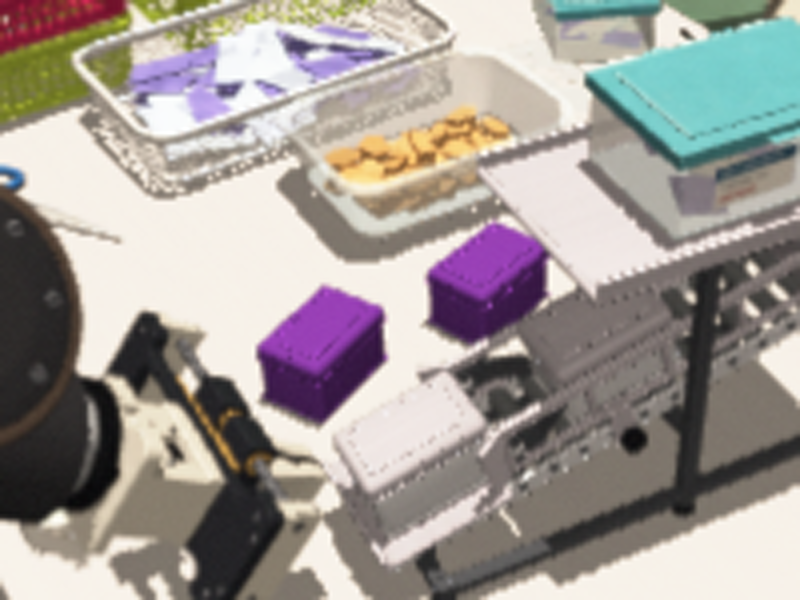

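Call:
move_arm(deltas=[{"dp":[-14,3,-1],"rotation":[0.4,1.8,1.8]},{"dp":[-14,8,-1],"rotation":[0.4,1.7,1.8]},{"dp":[0,0,0],"rotation":[0,0,0]}])

```text
t: 8.67
eef_pos: [0.4568, -0.0232, 0.0604]
ee_rot: [-1.388, -0.844, -0.232]
force: [0.1, -0.3, 0.7]
width: 0.0001
```

```bash
cat > push.py <<'E'
from clr import *
np.set_printoptions(suppress=True,linewidth=170)
def tgt(x,z,lean,n,az=10,y=0):
    status(); s,p,r=pose(); tp=lp(x,y,z); tr=trp(lean,az); rv=(r.inv()*tr).as_rotvec(degrees=True)
    rz=rv/n
    for i in range(n):
        rc=r*Ro.from_rotvec(rz*i,degrees=True); print(np.round(rc.inv().apply((tp-p)/n)*1000,1).tolist(),np.round(rz,2).tolist())
    # tip corner positions in lane
    M=R0.T@r.as_matrix(); l=(p-O)@R0*1000
    c=np.array([l+M@np.array([sx*9.5,0,sz*21]) for sx in(1,-1) for sz in(1,-1)]); print('corners',np.round(c,1).tolist())
E
python3 -c "
from push import *
tgt(-14,26,34,2)"
```

```text
t 8.67 p [ 0.4568 -0.0232  0.0604] rot [-79.5 -48.4 -13.3] lane [-32.8  -1.1  29.1] F [ 0.1 -0.3  0.7] Flane [ 0.3 -0.2  0.7] w 0.0001 q [-0.62  0.12 -0.92 -1.99 -0.51  0.76]
[6.9, 6.6, 0.4] [-0.11, -0.23, 0.18]
[6.9, 6.6, 0.4] [-0.11, -0.23, 0.18]
corners [[-24.8, 19.1, 37.0], [-25.0, -22.6, 31.8], [-40.6, 20.4, 26.5], [-40.8, -21.2, 21.3]]
```

Call:
move_arm(deltas=[{"dp":[7,7,0.5],"rotation":[0,-0.2,0.2]},{"dp":[7,7,0.5],"rotation":[0,-0.2,0.2]},{"dp":[6,3,0],"rotation":[0,0,0]},{"dp":[0,0,0],"rotation":[0,0,0]}])

```text
t: 9.0
eef_pos: [0.4845, -0.0269, 0.0645]
ee_rot: [-1.4, -0.839, -0.217]
force: [-0.1, -0.2, -0.4]
width: 0.0005
```

```bash
python3 -c "
from push import *
tgt(25,25,34,5)"
```

```text
t 9.00 p [ 0.4845 -0.0269  0.0645] rot [-80.2 -48.1 -12.4] lane [-4.8 -1.4 25.8] F [-0.1 -0.2 -0.4] Flane [-0.2 -0.2 -0.4] w 0.0005 q [-0.53  0.12 -0.85 -1.97 -0.43  0.66]
[4.9, 3.4, 0.2] [-0.02, 0.01, -0.01]
[4.9, 3.4, 0.2] [-0.02, 0.01, -0.01]
[4.9, 3.4, 0.3] [-0.02, 0.01, -0.01]
[4.9, 3.4, 0.3] [-0.02, 0.01, -0.01]
[4.9, 3.4, 0.3] [-0.02, 0.01, -0.01]
corners [[3.1, 18.9, 33.5], [3.2, -22.8, 28.5], [-12.7, 20.1, 23.1], [-12.7, -21.6, 18.1]]
```

Call:
move_arm(deltas=[{"dp":[5,3.5,0],"rotation":[0,0,0]},{"dp":[5,3.5,0],"rotation":[0,0,0]},{"dp":[5,3.5,0],"rotation":[0,0,0]},{"dp":[5,3.5,0],"rotation":[0,0,0]}])

```text
t: 9.33
eef_pos: [0.507, -0.0295, 0.0701]
ee_rot: [-1.404, -0.838, -0.213]
force: [-4.5, 0.8, 2.0]
width: 0.0004
```

```bash
python3 -c "
from push import *
tgt(45,26,35,4)"
```

```text
t 9.33 p [ 0.507  -0.0295  0.0701] rot [-80.5 -48.  -12.2] lane [18.5 -1.2 25.4] F [-4.5  0.8  2. ] Flane [-3.9  0.3  3.1] w 0.0004 q [-0.45  0.12 -0.79 -1.94 -0.37  0.56]
[5.6, 3.5, 0.3] [0.03, 0.08, -0.27]
[5.6, 3.6, 0.3] [0.03, 0.08, -0.27]
[5.6, 3.6, 0.3] [0.03, 0.08, -0.27]
[5.5, 3.6, 0.3] [0.03, 0.08, -0.27]
corners [[26.4, 19.1, 33.0], [26.6, -22.7, 28.2], [10.5, 20.2, 22.7], [10.7, -21.5, 17.8]]
```

Call:
move_arm(deltas=[{"dp":[5,3.5,0],"rotation":[0,0,-0.3]},{"dp":[5,3.5,0],"rotation":[0,0,-0.3]},{"dp":[5,3.5,0],"rotation":[0,0,-0.3]}])

```text
t: 9.58
eef_pos: [0.5245, -0.0305, 0.0744]
ee_rot: [-1.404, -0.853, -0.212]
force: [-13.0, 0.2, 4.4]
width: 0.0004
```

```bash
python3 -c "
from push import *
tgt(60,28,36,4)
grab('side','side6');crop('side6',240,150,400,270,5,'k7')"
```

```text
t 9.58 p [ 0.5245 -0.0305  0.0744] rot [-80.4 -48.9 -12.2] lane [36.6 -0.1 25. ] F [-13.    0.2   4.4] Flane [-11.3  -1.3   7.6] w 0.0004 q [-0.46  0.14 -0.77 -1.97 -0.38  0.6 ]
[5.3, 2.7, 0.1] [0.07, 0.16, -0.3]
[5.3, 2.7, 0.1] [0.07, 0.16, -0.3]
[5.2, 2.7, 0.1] [0.07, 0.16, -0.3]
[5.2, 2.8, 0.1] [0.07, 0.16, -0.3]
corners [[44.3, 20.2, 32.7], [44.6, -21.5, 27.9], [28.6, 21.3, 22.1], [28.8, -20.4, 17.2]]
```

View pics/k7.png

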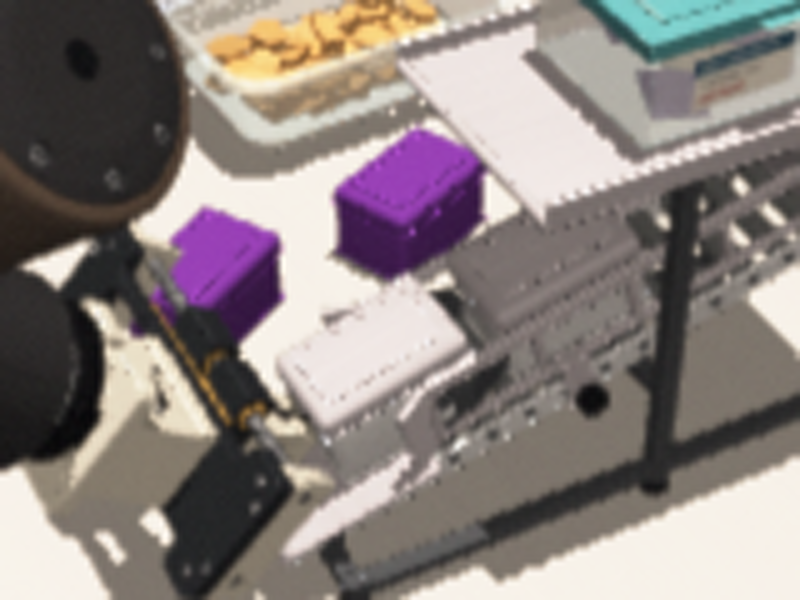

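Call:
move_arm(deltas=[{"dp":[5,3,0],"rotation":[0,0.1,-0.3]},{"dp":[5,3,0],"rotation":[0,0.1,-0.3]},{"dp":[5,3,0],"rotation":[0,0.1,-0.3]}])

```text
t: 9.88
eef_pos: [0.537, -0.0309, 0.0766]
ee_rot: [-1.396, -0.861, -0.222]
force: [-9.6, 1.1, 4.1]
width: 0.0005
```

```bash
python3 -c "
from push import *
tgt(75,31,37,4)"
```

```text
t 9.88 p [ 0.537  -0.0309  0.0766] rot [-80.  -49.4 -12.7] lane [49.2  1.  23.9] F [-9.6  1.1  4.1] Flane [-8.2 -0.1  6.5] w 0.0005 q [-0.45  0.15 -0.76 -1.99 -0.38  0.61]
[6.3, 2.2, -0.1] [0.11, 0.13, -0.42]
[6.3, 2.3, -0.1] [0.11, 0.13, -0.42]
[6.3, 2.3, -0.0] [0.11, 0.13, -0.42]
[6.3, 2.3, -0.0] [0.11, 0.13, -0.42]
corners [[56.9, 21.3, 31.8], [57.0, -20.4, 26.8], [41.3, 22.5, 21.0], [41.4, -19.2, 16.1]]
```

Call:
move_arm(deltas=[{"dp":[6,2.5,0],"rotation":[0.1,0.1,-0.4]},{"dp":[6,2.5,0],"rotation":[0.1,0.1,-0.4]},{"dp":[6,2.5,0],"rotation":[0.1,0.1,-0.4]},{"dp":[6,2,0],"rotation":[0.1,0.1,-0.4]}])

```text
t: 10.22
eef_pos: [0.5574, -0.0339, 0.0859]
ee_rot: [-1.374, -0.882, -0.242]
force: [-3.9, -0.1, -2.0]
width: 0.0006
```

```bash
python3 -c "
from push import *
tgt(100,36,39,5)"
```

```text
t 10.22 p [ 0.5574 -0.0339  0.0859] rot [-78.7 -50.5 -13.9] lane [71.4  0.5 27.6] F [-3.9 -0.1 -2. ] Flane [-4.3 -0.6 -1. ] w 0.0006 q [-0.44  0.16 -0.73 -2.   -0.39  0.59]
[5.6, 2.0, 0.1] [0.1, 0.07, -0.47]
[5.6, 2.0, 0.1] [0.1, 0.07, -0.47]
[5.6, 2.1, 0.1] [0.1, 0.07, -0.47]
[5.6, 2.1, 0.1] [0.1, 0.07, -0.47]
[5.5, 2.2, 0.1] [0.1, 0.07, -0.47]
corners [[79.1, 20.6, 35.8], [79.1, -21.0, 30.4], [63.7, 22.0, 24.7], [63.7, -19.6, 19.3]]
```

Call:
move_arm(deltas=[{"dp":[5.5,2,0],"rotation":[0.1,0,-0.5]},{"dp":[5.5,2,0],"rotation":[0.1,0,-0.5]},{"dp":[5.5,2,0],"rotation":[0.1,0,-0.5]},{"dp":[5.5,2,0],"rotation":[0.1,0,-0.5]}])

```text
t: 10.55
eef_pos: [0.5792, -0.0373, 0.0992]
ee_rot: [-1.357, -0.919, -0.253]
force: [-3.1, 2.2, -0.9]
width: 0.0006
```

```bash
python3 -c "
from push import *
tgt(120,40.5,40.5,5)
grab('side','side7');crop('side7',260,150,420,270,5,'k8')"
```

```text
t 10.55 p [ 0.5792 -0.0373  0.0992] rot [-77.8 -52.6 -14.5] lane [96.2 -0.2 34.7] F [-3.1  2.2 -0.9] Flane [-3.5  1.8 -0. ] w 0.0006 q [-0.46  0.17 -0.71 -2.03 -0.42  0.63]
[4.5, 2.0, 0.2] [0.08, 0.13, -0.33]
[4.4, 2.1, 0.2] [0.08, 0.13, -0.33]
[4.4, 2.1, 0.2] [0.08, 0.13, -0.33]
[4.4, 2.1, 0.2] [0.08, 0.13, -0.33]
[4.4, 2.1, 0.2] [0.08, 0.13, -0.33]
corners [[103.5, 19.9, 43.4], [103.7, -21.8, 37.7], [88.6, 21.4, 31.7], [88.8, -20.2, 26.1]]
```

View pics/k8.png

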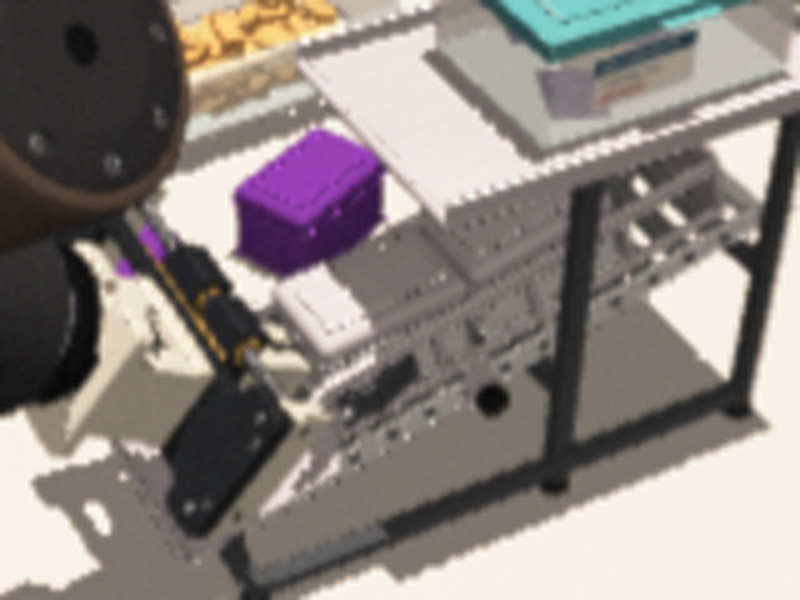

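Call:
move_arm(deltas=[{"dp":[4.5,1.5,0],"rotation":[0.1,0.1,-0.3]},{"dp":[4.5,1.5,0],"rotation":[0.1,0.1,-0.3]},{"dp":[4.5,1.5,0],"rotation":[0.1,0.1,-0.3]},{"dp":[4.5,1.5,0],"rotation":[0.1,0.1,-0.3]}])

```text
t: 10.93
eef_pos: [0.595, -0.0399, 0.1104]
ee_rot: [-1.332, -0.938, -0.275]
force: [-2.6, 0.9, -2.0]
width: 0.0004
```

```bash
python3 -c "
from push import *
tgt(134,43,41.5,5)"
```

```text
t 10.93 p [ 0.595  -0.0399  0.1104] rot [-76.3 -53.8 -15.7] lane [114.6  -0.9  41.4] F [-2.6  0.9 -2. ] Flane [-3.1  0.6 -1.2] w 0.0004 q [-0.45  0.17 -0.68 -2.02 -0.42  0.59]
[3.2, 2.2, 0.2] [0.03, 0.07, -0.27]
[3.2, 2.3, 0.2] [0.03, 0.07, -0.27]
[3.2, 2.3, 0.2] [0.03, 0.07, -0.27]
[3.2, 2.3, 0.2] [0.03, 0.07, -0.27]
[3.1, 2.3, 0.2] [0.03, 0.07, -0.27]
corners [[121.8, 19.1, 50.4], [122.0, -22.5, 44.3], [107.2, 20.8, 38.5], [107.3, -20.8, 32.4]]
```

Call:
move_arm(deltas=[{"dp":[3,2.3,0],"rotation":[0,0.1,-0.3]},{"dp":[3,2.3,0],"rotation":[0,0.1,-0.3]},{"dp":[3,2.3,0],"rotation":[0,0.1,-0.3]},{"dp":[3,2.3,0],"rotation":[0,0.1,-0.3]}])

```text
t: 11.27
eef_pos: [0.6102, -0.0411, 0.116]
ee_rot: [-1.315, -0.96, -0.294]
force: [-31.6, 6.2, 11.1]
width: 0.0003
```

```bash
python3 -c "
from push import *
tgt(140,42.5,42,3)
grab('side','side8');crop('side8',280,150,420,250,5.6,'k9')"
```

```text
t 11.27 p [ 0.6102 -0.0411  0.116 ] rot [-75.3 -55.  -16.8] lane [130.7  -0.2  42.8] F [-31.6   6.2  11.1] Flane [-28.2   2.3  19.1] w 0.0003 q [-0.46  0.19 -0.68 -2.07 -0.45  0.65]
[2.3, 2.1, 0.0] [0.06, 0.05, -0.17]
[2.3, 2.1, 0.0] [0.06, 0.05, -0.17]
[2.3, 2.1, 0.0] [0.06, 0.05, -0.17]
corners [[137.9, 19.6, 52.1], [137.9, -21.9, 45.8], [123.5, 21.5, 39.9], [123.5, -20.0, 33.5]]
```

View pics/k9.png

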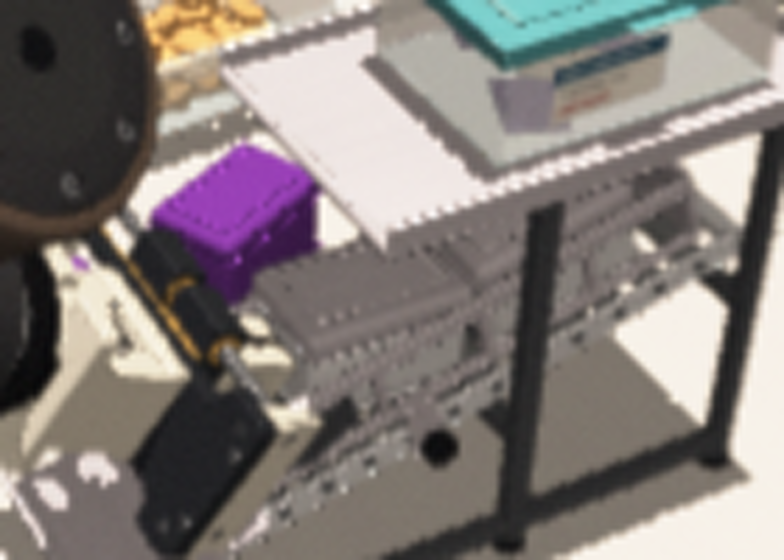

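Run:
```python
from push import *
crop('side8',310,180,410,240,8,'m1')
C=None
for n in('side0','side7','side8'):
    g=load(n); L=(cloud(g).reshape(-1,3)-O)@R0*1000
    m=(abs(L[:,1])<22)&(L[:,2]>49)&(L[:,2]<61)&(L[:,0]>60)&(L[:,0]<380)
    x=np.sort(L[m,0]); print(n,len(x),np.round([x[0],x[5],x[-5],x[-1]],1)); h,e=np.histogram(x,np.arange(80,380,6)); print(dict(zip(e[:-1].astype(int).tolist(),h.tolist())))
```

```text
side0 347 [149.5 150.7 236.1 238.3]
{80: 0, 86: 0, 92: 0, 98: 0, 104: 0, 110: 0, 116: 0, 122: 0, 128: 0, 134: 0, 140: 0, 146: 13, 152: 32, 158: 32, 164: 28, 170: 28, 176: 30, 182: 30, 188: 28, 194: 26, 200: 21, 206: 18, 212: 14, 218: 16, 224: 14, 230: 11, 236: 6, 242: 0, 248: 0, 254: 0, 260: 0, 266: 0, 272: 0, 278: 0, 284: 0, 290: 0, 296: 0, 302: 0, 308: 0, 314: 0, 320: 0, 326: 0, 332: 0, 338: 0, 344: 0, 350: 0, 356: 0, 362: 0, 368: 0}
side7 477 [ 85.8  89.7 261.5 266.7]
{80: 1, 86: 10, 92: 19, 98: 6, 104: 23, 110: 1, 116: 1, 122: 1, 128: 3, 134: 10, 140: 15, 146: 23, 152: 25, 158: 27, 164: 29, 170: 26, 176: 29, 182: 24, 188: 27, 194: 27, 200: 22, 206: 18, 212: 17, 218: 14, 224: 15, 230: 13, 236: 12, 242: 11, 248: 11, 254: 10, 260: 6, 266: 1, 272: 0, 278: 0, 284: 0, 290: 0, 296: 0, 302: 0, 308: 0, 314: 0, 320: 0, 326: 0, 332: 0, 338: 0, 344: 0, 350: 0, 356: 0, 362: 0, 368: 0}
side8 257 [116.9 123.8 295.3 304.8]
{80: 0, 86: 0, 92: 0, 98: 0, 104: 0, 110: 0, 116: 3, 122: 6, 128: 15, 134: 32, 140: 5, 146: 0, 152: 0, 158: 0, 164: 0, 170: 0, 176: 0, 182: 8, 188: 21, 194: 23, 200: 21, 206: 16, 212: 14, 218: 11, 224: 2, 230: 17, 236: 14, 242: 10, 248: 11, 254: 9, 260: 8, 266: 1, 272: 0, 278: 0, 284: 3, 290: 3, 296: 3, 302: 1, 308: 0, 314: 0, 320: 0, 326: 0, 332: 0, 338: 0, 344: 0, 350: 0, 356: 0, 362: 0, 368: 0}
```

View pics/m1.png

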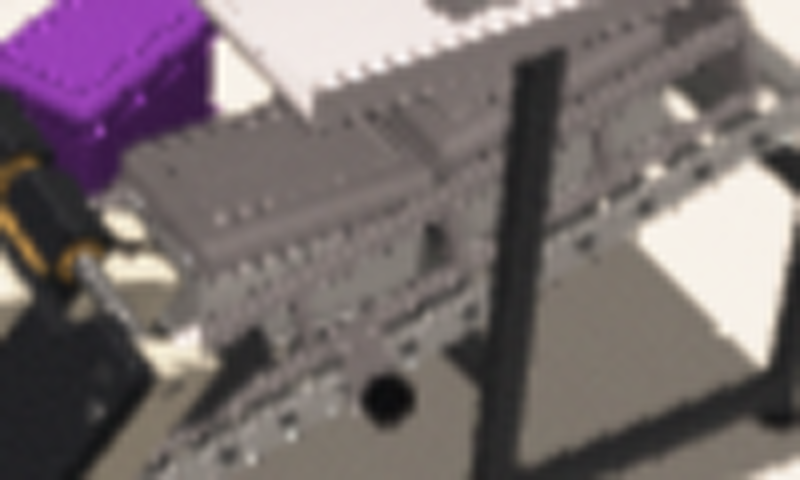

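Run:
```python
from push import *
for n in('side0','side7','side8'):
    g=load(n); L=(cloud(g).reshape(-1,3)-O)@R0*1000
    print(n)
    for a in range(110,310,12):
        m=(abs(L[:,1])<20)&(L[:,2]>35)&(L[:,2]<95)&(L[:,0]>a)&(L[:,0]<a+12)
        if m.sum()>4: print(a,m.sum(),np.round(np.percentile(L[m,2],[10,50,90]),1),end=' | ')
    print()
```

```text
side0
146 52 [41.4 52.6 54.9] | 158 53 [53.5 55.4 57.4] | 170 52 [54.3 55.7 57.3] | 182 53 [54.5 55.8 57.1] | 194 44 [53.4 55.5 57.3] | 206 30 [54.1 55.5 57.1] | 218 28 [53.7 55.3 56.8] | 230 15 [52.9 54.5 55.7] | 
side7
110 51 [62.5 64.1 65.3] | 122 48 [61.3 62.8 64.7] | 134 50 [59.8 61.2 63.4] | 146 51 [57.2 59.2 61. ] | 158 50 [55.9 57.4 59. ] | 170 48 [53.7 55.9 57.6] | 182 45 [50.5 52.7 54.8] | 194 51 [48.3 53.2 55. ] | 206 31 [53.9 55.  56.6] | 218 26 [54.  55.2 57.2] | 230 22 [53.6 55.  57. ] | 242 18 [53.8 55.6 56.4] | 254 14 [54.  55.5 57.1] | 
side8
110 16 [44.9 67.8 73.4] | 122 45 [47.4 58.4 64.4] | 134 76 [50.8 60.6 71.2] | 146 47 [69.5 70.8 72.6] | 158 50 [65.9 67.9 69.6] | 170 46 [62.4 64.1 65.8] | 182 47 [59.  60.8 62.5] | 194 41 [54.8 56.6 58.8] | 206 28 [52.1 54.  55.5] | 218 24 [47.5 49.  51.9] | 230 36 [42.2 53.5 55.6] | 242 20 [53.5 54.9 56.8] | 254 14 [53.9 55.7 57. ] |
```

```bash
python3 -c "
from push import *
tgt(119,41.5,42,1)"
```

```text
t 11.32 p [ 0.6095 -0.0407  0.1153] rot [-75.3 -54.9 -16.8] lane [129.8   0.1  42.4] F [-16.4   2.6   4.5] Flane [-14.8   0.6   8.6] w 0.0005 q [-0.46  0.19 -0.68 -2.07 -0.45  0.65]
[-8.8, -6.4, -0.2] [0.16, 0.14, -0.57]
corners [[137.0, 19.9, 51.7], [137.0, -21.6, 45.3], [122.6, 21.8, 39.4], [122.6, -19.7, 33.1]]
```

The finger's upward drift has lifted the tin's rear about 17 mm, so the tin jammed nose-down. I'll back off briefly to let it drop flat against the finger, then push again at constant height.

Call:
move_arm(deltas=[{"dp":[-9,-6.5,0],"rotation":[0.1,0.1,-0.5]},{"dp":[0,0,0],"rotation":[0,0,0]},{"dp":[0,0,0],"rotation":[0,0,0]}])

```text
t: 11.57
eef_pos: [0.6003, -0.0394, 0.1126]
ee_rot: [-1.305, -0.97, -0.303]
force: [-0.3, -0.9, -0.4]
width: 0.0004
```

```bash
cat > tin.py <<'E'
from push import *
def prof(n):
    g=grab('side',n); L=(cloud(g).reshape(-1,3)-O)@R0*1000
    for a in range(60,310,10):
        m=(abs(L[:,1])<20)&(L[:,2]>35)&(L[:,2]<95)&(L[:,0]>a)&(L[:,0]<a+10)
        if m.sum()>4: print(a,np.round(np.percentile(L[m,2],[10,50,90])).astype(int),end=' | ')
    print()
E
python3 -c "
from tin import *
status();prof('side9');crop('side9',280,150,420,250,5.6,'n1')
tgt(125,41.5,42,2)"
```

```text
t 11.57 p [ 0.6003 -0.0394  0.1126] rot [-74.8 -55.6 -17.4] lane [120.2   0.3  42.2] F [-0.3 -0.9 -0.4] Flane [-0.3 -1.  -0.3] w 0.0004 q [-0.51  0.2  -0.72 -2.11 -0.51  0.73]
100 [43 57 73] | 110 [46 61 67] | 120 [50 54 57] | 130 [54 56 58] | 140 [55 56 58] | 150 [55 56 58] | 160 [54 56 57] | 170 [54 56 57] | 180 [54 56 57] | 190 [54 56 57] | 200 [54 55 56] | 210 [49 52 55] | 220 [53 55 56] | 230 [54 55 57] | 240 [54 55 57] | 250 [54 56 57] | 260 [53 55 56] | 
t 11.62 p [ 0.6003 -0.0393  0.1126] rot [-74.8 -55.6 -17.3] lane [120.2   0.4  42.2] F [-0.6 -0.  -0.9] Flane [-0.9 -0.1 -0.7] w 0.0006 q [-0.51  0.2  -0.72 -2.11 -0.51  0.73]
[1.6, 1.8, -0.3] [0.01, 0.02, 0.07]
[1.6, 1.8, -0.3] [0.01, 0.02, 0.07]
corners [[127.3, 20.2, 51.6], [127.3, -21.3, 45.1], [113.0, 22.1, 39.2], [113.1, -19.4, 32.7]]
```

View pics/n1.png

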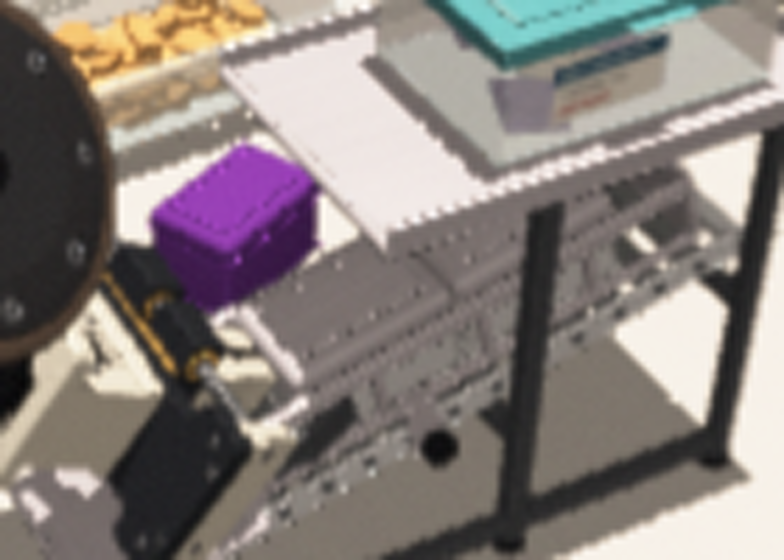

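Call:
move_arm(deltas=[{"dp":[2.3,2.7,0],"rotation":[0,0,0]},{"dp":[2.3,2.7,0],"rotation":[0,0,0]},{"dp":[2.3,2.7,0],"rotation":[0,0,0]}])

```text
t: 11.87
eef_pos: [0.6117, -0.0409, 0.114]
ee_rot: [-1.306, -0.97, -0.302]
force: [-4.9, 1.1, 2.1]
width: 0.0007
```

```bash
python3 -c "
from tin import *
prof('side10')
tgt(135,41.5,42,2)"
```

```text
110 [48 69 72] | 120 [43 59 65] | 130 [47 52 57] | 140 [52 54 56] | 150 [54 56 57] | 160 [54 56 57] | 170 [54 55 57] | 180 [54 55 57] | 190 [53 55 56] | 200 [53 55 57] | 210 [53 55 57] | 220 [52 54 55] | 230 [53 54 56] | 240 [54 55 57] | 250 [54 55 57] | 260 [54 55 57] | 
t 11.92 p [ 0.6127 -0.0412  0.1146] rot [-74.8 -55.6 -17.4] lane [132.7   0.1  40.8] F [-1.8 -0.2  0.2] Flane [-1.6 -0.5  0.6] w 0.0002 q [-0.49  0.21 -0.69 -2.11 -0.49  0.71]
[1.1, 0.5, 0.0] [0.03, 0.02, 0.1]
[1.1, 0.5, 0.0] [0.03, 0.02, 0.1]
corners [[139.9, 19.9, 50.2], [139.9, -21.6, 43.8], [125.6, 21.8, 37.8], [125.6, -19.7, 31.4]]
```

Call:
move_arm(deltas=[{"dp":[2.6,2.1,0],"rotation":[0,0,0]},{"dp":[2.6,2.1,0],"rotation":[0,0,0]}])

```text
t: 12.08
eef_pos: [0.6195, -0.0418, 0.1165]
ee_rot: [-1.306, -0.971, -0.302]
force: [-3.4, 0.0, -1.7]
width: 0.0002
```

```bash
python3 -c "
from tin import *
prof('side11')
tgt(145,42,42,2)"
```

```text
120 [46 68 75] | 130 [44 60 65] | 140 [49 53 56] | 150 [53 55 56] | 160 [54 56 57] | 170 [54 56 58] | 180 [54 55 57] | 190 [54 56 57] | 200 [53 55 57] | 210 [54 55 57] | 220 [53 55 57] | 230 [49 53 55] | 240 [53 54 56] | 250 [54 55 56] | 260 [54 55 57] | 
t 12.13 p [ 0.6202 -0.042   0.1169] rot [-74.8 -55.7 -17.3] lane [140.7   0.1  41.1] F [-0.9  0.6 -1.2] Flane [-1.2  0.5 -0.9] w 0.0002 q [-0.47  0.21 -0.68 -2.1  -0.47  0.69]
[1.9, 1.1, -0.0] [0.02, 0.03, 0.1]
[1.9, 1.1, -0.0] [0.02, 0.03, 0.1]
corners [[147.8, 19.9, 50.6], [147.8, -21.6, 44.1], [133.5, 21.9, 38.1], [133.5, -19.6, 31.7]]
```

Call:
move_arm(deltas=[{"dp":[2.4,1.8,0],"rotation":[0,0,0]},{"dp":[2,1.4,0],"rotation":[0,0,0]}])

```text
t: 12.3
eef_pos: [0.6255, -0.0425, 0.1187]
ee_rot: [-1.306, -0.971, -0.302]
force: [-0.2, 0.2, -0.8]
width: 0.0004
```

```bash
python3 -c "
from tin import *
prof('side12');crop('side12',290,170,400,240,7,'n2')
tgt(151,42,42,2)"
```

```text
130 [44 57 70] | 140 [49 58 63] | 150 [48 53 56] | 160 [53 55 56] | 170 [55 56 57] | 180 [54 55 57] | 190 [54 56 57] | 200 [55 56 57] | 210 [54 55 56] | 220 [54 56 57] | 230 [54 54 56] | 240 [50 53 55] | 250 [53 55 56] | 260 [55 56 57] | 
t 12.35 p [ 0.6262 -0.0427  0.1192] rot [-74.8 -55.7 -17.3] lane [147.1   0.2  41.8] F [ 0.6  0.  -0.1] Flane [ 0.5  0.1 -0.2] w 0.0005 q [-0.46  0.21 -0.66 -2.09 -0.46  0.66]
[1.6, 1.2, -0.1] [0.02, 0.04, 0.11]
[1.6, 1.2, -0.1] [0.02, 0.04, 0.11]
corners [[154.2, 20.0, 51.2], [154.2, -21.5, 44.8], [139.9, 21.9, 38.8], [140.0, -19.6, 32.3]]
```

View pics/n2.png

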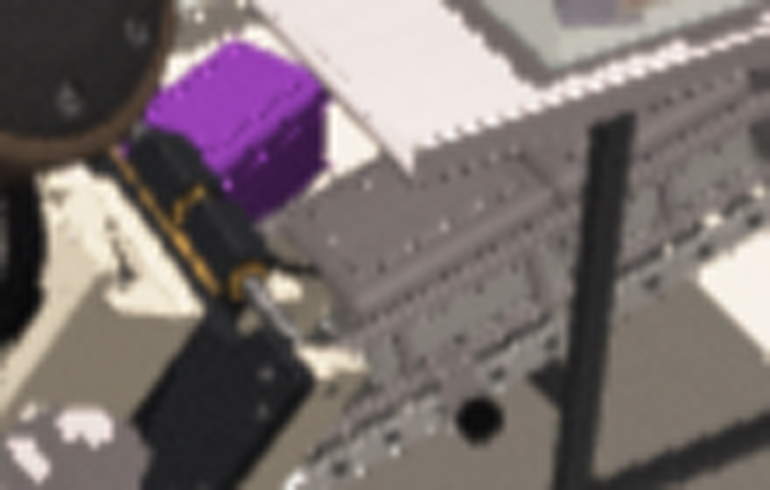

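Call:
move_arm(deltas=[{"dp":[2,1.4,0],"rotation":[0,0,0]},{"dp":[0.5,0.3,0],"rotation":[0,0,0]}])

```text
t: 12.52
eef_pos: [0.6297, -0.0431, 0.1208]
ee_rot: [-1.305, -0.973, -0.302]
force: [-0.7, 0.5, -0.8]
width: 0.0005
```

```bash
python3 -c "
from tin import *
prof('side13');tgt(140,43,42,2)"
```

```text
130 [57 71 75] | 140 [47 61 67] | 150 [49 54 59] | 160 [53 54 56] | 170 [54 55 57] | 180 [54 56 57] | 190 [54 56 57] | 200 [54 55 57] | 210 [53 55 56] | 220 [54 55 57] | 230 [54 55 57] | 240 [50 53 54] | 250 [53 55 56] | 260 [54 55 57] | 
t 12.57 p [ 0.6296 -0.0431  0.1208] rot [-74.8 -55.7 -17.3] lane [150.8   0.2  42.4] F [-1.6 -0.4 -0.7] Flane [-1.7 -0.6 -0.3] w 0.0002 q [-0.45  0.21 -0.65 -2.08 -0.45  0.65]
[-3.9, -3.8, -0.1] [0.01, 0.05, 0.13]
[-3.9, -3.8, -0.1] [0.01, 0.05, 0.13]
corners [[157.9, 20.0, 51.9], [158.0, -21.5, 45.4], [143.7, 21.9, 39.4], [143.7, -19.6, 33.0]]
```

Call:
move_arm(deltas=[{"dp":[-3,-2.5,0],"rotation":[0,0,0]},{"dp":[-4,-3,0],"rotation":[0,0,0]},{"dp":[-4,-3,0],"rotation":[0,0,0]},{"dp":[0,0,0],"rotation":[0,0,0]}])

```text
t: 12.9
eef_pos: [0.6168, -0.0412, 0.1176]
ee_rot: [-1.305, -0.976, -0.302]
force: [-0.2, -0.7, -1.3]
width: 0.0001
```

```bash
python3 -c "
from tin import *
prof('side14');tgt(125,45,42,2);crop('side14',290,170,400,240,7,'n3')"
```

```text
120 [46 66 72] | 130 [49 61 66] | 140 [50 53 57] | 150 [44 53 55] | 160 [54 55 57] | 170 [54 56 57] | 180 [54 55 57] | 190 [54 56 57] | 200 [54 55 57] | 210 [53 56 57] | 220 [54 56 58] | 230 [53 54 55] | 240 [50 53 55] | 250 [54 56 58] | 260 [53 56 57] | 
t 12.95 p [ 0.6173 -0.0415  0.1179] rot [-74.7 -56.  -17.4] lane [138.1   0.3  42.8] F [-0.8 -0.4  0. ] Flane [-0.8 -0.5  0.2] w 0.0007 q [-0.48  0.21 -0.69 -2.11 -0.49  0.7 ]
[-4.1, -5.2, 0.0] [0.0, 0.06, 0.25]
[-4.2, -5.2, 0.0] [0.0, 0.06, 0.25]
corners [[145.1, 20.1, 52.3], [145.2, -21.4, 45.8], [130.9, 22.0, 39.8], [131.0, -19.5, 33.3]]
```

View pics/n3.png

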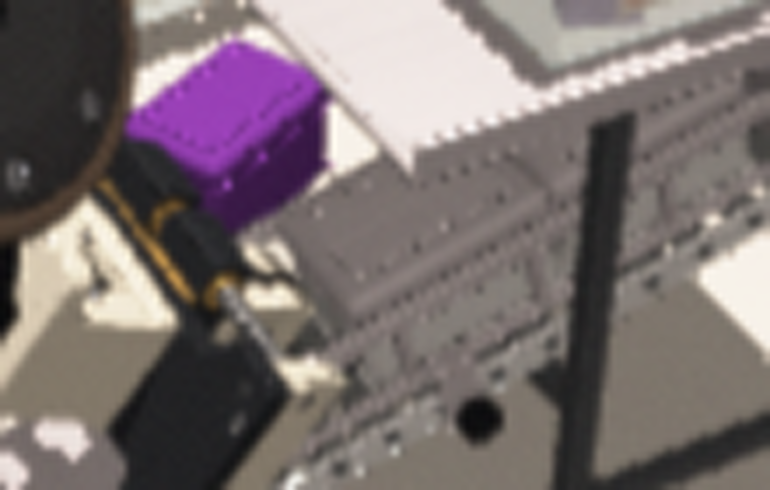

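Call:
move_arm(deltas=[{"dp":[-6,-6,0],"rotation":[0,0,0.2]},{"dp":[-8,-8,0],"rotation":[0,0,0.2]},{"dp":[-12,-12,0],"rotation":[0,0,0.2]},{"dp":[-12,-14,0],"rotation":[0,0,0]}])

```text
t: 13.28
eef_pos: [0.5632, -0.0361, 0.1093]
ee_rot: [-1.308, -0.969, -0.298]
force: [-0.6, 0.1, -0.3]
width: 0.0002
```

```bash
python3 -c "
from tin import *
prof('side15');tgt(20,75,45,4);crop('side15',290,170,400,240,7,'n4')"
```

```text
60 [51 54 83] | 70 [51 71 77] | 80 [57 63 69] | 150 [42 53 56] | 160 [54 56 56] | 170 [54 56 58] | 180 [54 56 57] | 190 [54 56 57] | 200 [53 55 57] | 210 [54 55 57] | 220 [54 55 57] | 230 [53 54 55] | 240 [48 53 55] | 250 [54 56 57] | 260 [54 56 56] | 
t 13.33 p [ 0.5591 -0.0345  0.1077] rot [-75.  -55.4 -17. ] lane [78.8  0.2 48.2] F [-5.7  3.  -1.6] Flane [-6.2  2.3 -0. ] w 0.0005 q [-0.56  0.17 -0.8  -2.09 -0.56  0.77]
[-6.7, -14.7, 1.0] [0.16, 0.21, -0.76]
[-6.5, -14.7, 1.0] [0.16, 0.21, -0.76]
[-6.3, -14.8, 1.1] [0.16, 0.21, -0.76]
[-6.1, -14.9, 1.1] [0.16, 0.21, -0.76]
corners [[85.9, 20.0, 57.6], [86.0, -21.5, 51.1], [71.6, 21.9, 45.2], [71.7, -19.6, 38.8]]
```

View pics/n4.png

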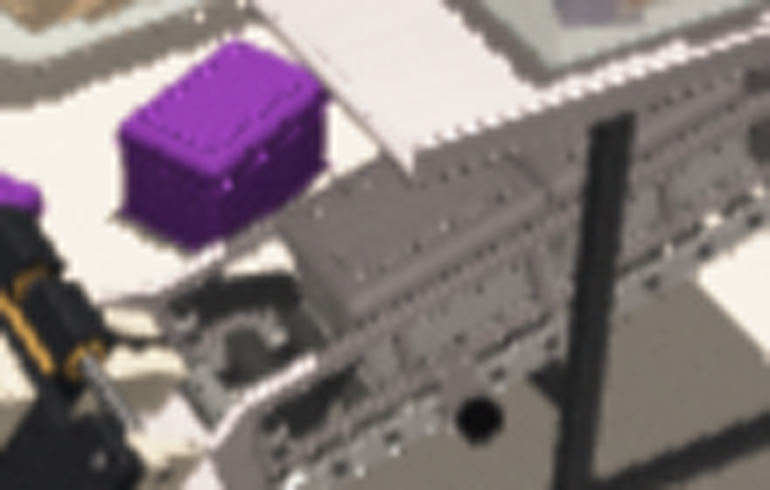

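Call:
move_arm(deltas=[{"dp":[-7,-15,1],"rotation":[0,0,-0.7]},{"dp":[-7,-15,1],"rotation":[0,0,-0.7]},{"dp":[-7,-15,1],"rotation":[0,0,-0.7]},{"dp":[-6,-12,1],"rotation":[0,0,-0.7]},{"dp":[0,0,0],"rotation":[0,0,0]}])

```text
t: 13.75
eef_pos: [0.4904, -0.0236, 0.1166]
ee_rot: [-1.288, -1.015, -0.32]
force: [-0.5, 0.7, -0.5]
width: 0.0003
```

```bash
python3 -c "
from tin import *
prof('side16');status();crop('side16',290,170,390,250,7.5,'n5');crop('side16',240,200,420,370,4.4,'n7');grab('top','top16');crop('top16',290,140,420,260,6,'n6')
f=load('top0');g=load('top16')
print(np.abs(f['pixels'][185:255,375:420].astype(int)-g['pixels'][185:255,375:420]).mean())"
```

```text
150 [42 53 55] | 160 [54 56 57] | 170 [54 55 57] | 180 [54 55 57] | 190 [54 55 56] | 200 [54 56 57] | 210 [54 56 58] | 220 [55 56 57] | 230 [53 54 55] | 240 [50 53 55] | 250 [54 56 56] | 260 [54 56 56] | 
t 13.80 p [ 0.4916 -0.0247  0.1169] rot [-73.8 -58.2 -18.4] lane [15.3  1.7 74.7] F [ 0.2  0.4 -0.1] Flane [ 0.1  0.4 -0.1] w 0.0003 q [-0.74  0.12 -0.96 -2.07 -0.73  0.89]
2.9765079365079363
```

View pics/n5.png

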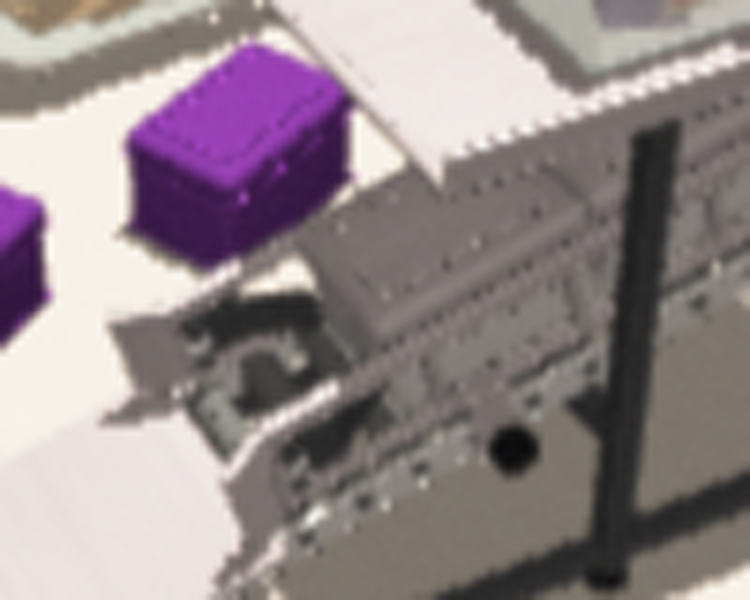

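View pics/n6.png

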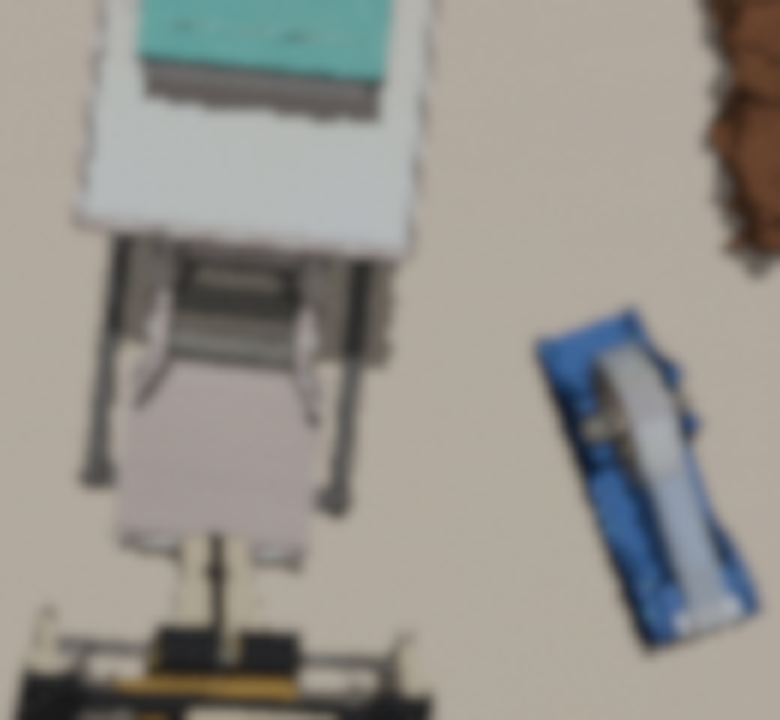

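View pics/n7.png

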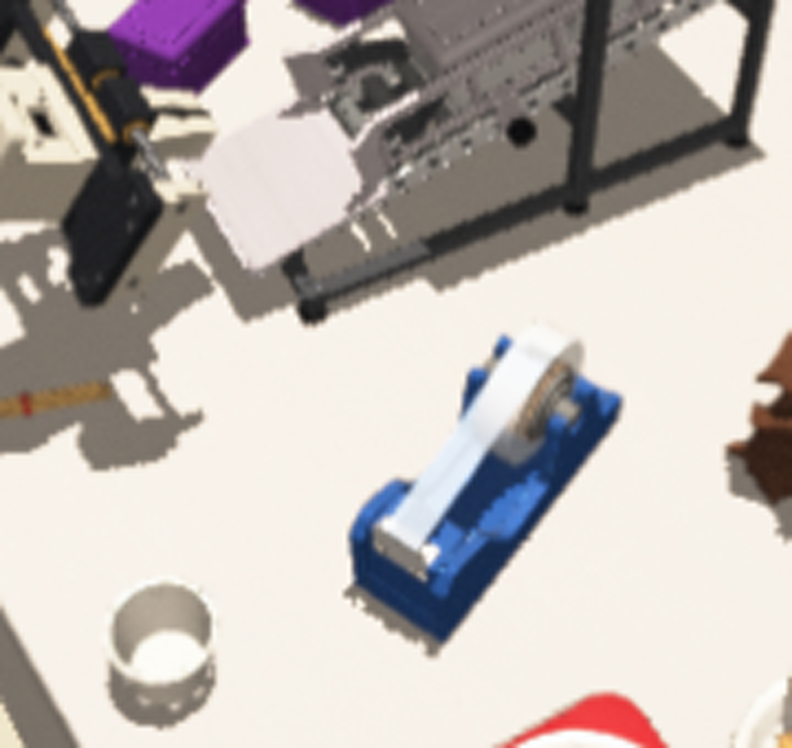

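```bash
python3 -c "
from tin import *
a=load('side0')['pixels'].astype(int);b=load('side16')['pixels'].astype(int)
for n,(u0,v0,u1,v1) in dict(pawls=(310,205,345,245),dispenser=(315,270,385,345)).items(): print(n,np.abs(a[v0:v1,u0:u1]-b[v0:v1,u0:u1]).mean())
status(); print(arm.job_done())"
```

```text
pawls 17.830952380952382
dispenser 17.066857142857142
t 13.85 p [ 0.4929 -0.0254  0.1173] rot [-73.8 -58.2 -18.4] lane [16.7  1.1 74.7] F [ 0.4 -0.   0.6] Flane [0.6 0.  0.5] w 0.0003 q [-0.74  0.12 -0.96 -2.07 -0.73  0.89]
the job is handed in; nothing more can be done
None
```

I laid the grey tin lid up on the apron and pushed it up the lane behind the stored tin until the pawls caught it. I handed the job in at about 14 s.

- **How it went:** I gripped the tin across its width, laid it flat on the slope and released it. I then pushed it with the closed fingers, leaned back under the deck edge. The tin was not quite touching the lip when released; its rear was about 10 mm up the lane.
- **Tilt on the way:** partway up, friction from the rising finger lifted the tin's rear about 17 mm. It jammed at roughly 28 N, and the pictures showed about 24 mm of lane still to go before the back stop. I backed off about 10 mm so it dropped flat, then finished at constant finger height with 5 N or less. I saw no sign of touching the back stop.
- **Last checks that agreed:**
  - With the arm withdrawn, the tin lies flat with its rear about 150 mm up the lane, where the stored tin rested at the start.
  - It stayed there through three pictures over 0.9 s.
  - The row is one tin length further up, and wrist force is about zero.
- **Not confirmed:** I judged the pawls shut by eye and by the tin not rolling back; their angle was never measured. The before/after difference in the side view did not settle it: it came out at 17 grey levels for the pawl area. It was also 17 for the tape dispenser in the side view, but only 3 in the top view. I put the 17s down to overall brightness or shadow but did not check that. The dispenser looks unmoved in both pictures.

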